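# Set out a marker and a carton for labelling

### The job

Get the marking tray ready for labelling: pull the thick felt marker out of the pen stand and lay it level across the two notched blocks of the tray's pen rest, and take the small carton that lies flat on the worktop and stand it upright on either of its small ends inside the tray's rimmed bay. Leave the thin pen in the stand and do not disturb the other things on the worktop.

Things in the scene. Friction and masses are not known exactly. Their poses are not given: they have to be found in the camera images.
- pen_stand: fixed black pen stand: three open upright tubes in a row on a foot plate (56 x 146 x 6 mm). Origin: centre of its underside; y along the row, z up. Tube axes at y = -48, 0, +48 mm; outer diameter 29, inner 24 mm, inner floor at z = 7 mm, rim at z = 61 mm. The marker stands in one end tube, the pen in the other, the middle one is empty
- marker_mid (a point): centre of the felt marker, a straight barrel 134 mm long (along its z), 14 to 15 mm thick, 14 g. It starts upright in an end tube of the pen stand, z up, loosely (a few degrees of play), 80 mm of it above the rim. For contact its section is square, 15 mm along its x by 14 mm along its y: grip it along its x or y
- pen_mid (a point): centre of the thin click pen, 145 mm long, 12 x 9 mm thick, leaning by about 14 degrees in the other end tube, about 90 mm of it above the rim. It stays in the stand
- marking_tray: fixed grey marking tray on the worktop: base plate 190 mm (x) by 170 mm (y), 5 mm thick, with a pen rest of two notched blocks towards -x and a rimmed rectangular bay towards +x. Origin: centre of its underside, z up
- pen_rest (a point): midpoint of the pen rest at notch-floor height, 24 mm above the worktop; y from notch to notch, z up. Blocks at y = -48 and +48 mm, each 14 mm long (y), 42 mm wide (x), top 33 mm above the worktop; notches 22 mm wide (x), 9 mm deep, open upward. The 82 mm between the blocks is free down to the plate. The marker belongs along y, centred, in both notches, centre about 7.5 mm above this point
- bay (a point): centre of the floor of the bay on the same tray, 105 mm from pen_rest along +x and 5 mm above the worktop: a flat rectangle 70 mm along x by 50 mm along y inside a rim 4 mm high and 5 mm thick. Axes as pen_rest. The carton belongs here standing on a small end, its 56 mm side along x, its 34 mm side along y
- carton_mid (a point): centre of the small folding carton, a closed box 56 mm (its x) by 34 mm (its y) by 70 mm (its z), about 30 g. It starts lying flat on the worktop on a broad 56 x 70 mm face (y up, z level), this point 17 mm above the worktop. It can be gripped across its 56 mm (fingers closing along its x)
- marker: the felt marker itself; origin and axes as marker_mid
- carton: the small carton itself; origin at the centre of one 56 x 34 mm end, z along its 70 mm length (see carton_mid)
- tall_carton: bystander: another carton, 50 x 32 x 82 mm, standing upright; origin at the centre of its underside
- wide_vial: bystander: wide screw-cap vial, diameter 36 mm, 52 mm high, standing; origin at the centre of its underside
- slim_vial: bystander: slim screw-cap vial, diameter 28 mm, 62 mm high, standing; origin at the centre of its underside

How it is judged:
By the outcome, as a careful person would: the job done as asked, in the order asked, and still so for the second after the job is handed in, with the robot touching nothing.
It also fails if it takes over 64 s, if anything falls off the work surface, if the arm or the gripper's body presses on something with over 40 N, if the wrist force passes 120 N, or if a joint passes its speed limit or range.

### The arm

A 6-joint arm with a two-finger parallel gripper is mounted at the origin on a cart in front of the work surface, level with it; the furniture and walls round the work are solid. World frame = base frame: x ahead of the robot, y to its left, z up, the work surface at z = 0. Lengths are in m, angles in rad, forces in N, time in s.
With the tool pointing down it reaches from about 0.375 to 0.925 m from the base axis. Payload 5.7 kg.
Tool frame: the origin (TCP) lies at the very end of the fingers, on their centre line; the grasp point (between the pads) lies 19 mm behind it (ctrl.grip_point_offset is the distance from the TCP to the grasp point, in m); y points along the fingers, z is the direction in which the jaws open and shut, and the axes are right-handed (so a half turn about y gives the same grasp; the last joint's range is limited). The gripper opens to 88 mm and grips with 3 to 60 N. Pads are 20 mm wide; open, the fingers measure 115 mm over their backs; the gripper's body (75 mm by 178 mm) begins 61 mm behind the grasp point.
Start: joints at [-1.43, 0.359, 1.51, -0, 1.272, -0.115], TCP at [0.152, -0.58, 0.198] pointing down, gripper open.
Joint ranges: [-2.97, 2.97], [-1.01, 2.36], [0.21, 2.38], [-0.96, 4.11], [0.2, 2.71], [-2.98, 2.98]. Speed limits (rad/s): [2.39, 2.39, 3.14, 3.14, 3.14, 3.14].

### API

Orientations are given as a rotation vector (axis times angle).
In Python, from cell import sensors, read_camera, camera_info, order, ctrl gives the robot as it stands.
- The arm moves only by the tool drive_tool, never from a script. Its argument "increments" is text: rows parted by semicolons, each of 7 numbers parted by spaces: the opening, from 0 (shut) to 1 (fully open), then the shift along the tool's x, y, z normalised to -1 to 1, where 1 is 0.4 m, then the turn, a rotation vector about the tool's x, y, z normalised to -1 to 1, where 1 is pi rad. A call has 1 to 12 rows; each row is the pose to reach, as a shift and turn from the pose measured when the call began, along the tool's axes at that moment, turning the shorter way round; what a row does not reach only later rows make up. A row lasts 1/10 s, in which the tool goes at most 50 mm and 8.59 degrees, less where a joint would pass 70% of its speed; a pose out of reach is approached as far as the arm can. A call with a number of a shift or a turn outside -1 to 1 is refused whole. A call with a gripper value outside its range is refused whole. The fingers move at their own pace and stop on an object; "grip_force" is the grip in N (left out, the last holds). Time passes only in rows, so rows that repeat a pose let the fingers close. It gives the time, the measured TCP pose, the force and the opening at its end, in the units of the state.
- sensors.observe(): the state, without advancing time (a new reading comes with each control period).
- read_camera(name): name is "side" or "top"; returns (picture, depth): 480x640x3 uint8, red, green, blue; 480x640 float32, m along the optical axis (not along the pixel's ray), 0 where there is no reading.
- camera_info(name): a dict with "fx", "fy", "cx", "cy" (pixels), "k1" (the pictures are not rectified: a ray, as slopes to the right and down, at radius r is drawn at 1 + k1 r^2 times it, then the intrinsics apply), "xyz" and "attitude" of the camera in the world. Camera axes: x right, y up, looking along -z (the intrinsics and any distortion apply to the point x, -y, -z); pixel columns grow to the right and rows downward; lengths in m; the calibration is good to about 2 mm. A picture is of the moment at which its call begins. camera_info takes no time and is no camera call.
- order.sign_off(): hands the job in, once; it reports no verdict.
The state is a dict: "time_s": time; "joints": joint angles; "qvel": joint speeds; "joint_torque": joint torques, N m; "ee_pos": TCP position; "ee_rot": TCP orientation; "wrist_force": force on the tool from outside, world axes, zero at the start; "torque": the same for the moment, N m; "finger_gap": finger opening in m.
Only numpy, scipy, OpenCV 4.12 (cv2) and the standard library are available. Lean on these libraries where they do the work, as an engineer would, in place of code of your own. Each camera call takes 0.05 s, during which the arm holds its last target.

## Working session

There is one attempt and no reset: what is moved stays moved. The work goes in short steps, Python scripts to look and compute and a tool call to move; the robot and the scene stay as the last step left them, time stands still between calls to the robot, and variables do not carry over. Pictures are saved under pics/ and viewed, and the job is handed in when it is done.

Besides the shell and the picture viewer there is one more tool, called as a command line: name --argument value ..., lists and objects as JSON in quotes. drive_tool: Moves the arm, as the interface text tells. Its arguments: {"type":"object","properties":{"increments":{"type":"string"},"grip_force":{"type":"number"}},"required":["increments"]}

```bash
ls; mkdir -p pics; python3 - <<'E'
from cell import sensors, read_camera, camera_info, order, ctrl
import cv2,numpy as np
print(sensors.observe()); print(ctrl.grip_point_offset)
for n in("side","top"):
    p,d=read_camera(n); print(camera_info(n)); cv2.imwrite(f"pics/{n}0.png",p[:,:,::-1]); np.save(f"{n}0.npy",d); print(d[d>0].min(),d.max(),(d==0).mean())
E
```

```text
pics
{'time_s': 0.0, 'joints': array([-1.43004198e+00,  3.59504144e-01,  1.51141936e+00, -8.31506531e-08,
        1.27249777e+00, -1.15085827e-01]), 'qvel': array([-0.00122725, -0.00013371,  0.00073864,  0.00253041,  0.00116826,
       -0.00093828]), 'joint_torque': array([ 3.06429010e-04, -5.15379453e+01, -2.70724207e+01,  6.72722608e-02,
        3.51126166e-02, -1.01754790e-04]), 'ee_pos': array([ 0.1517325 , -0.57974154,  0.19681513]), 'ee_rot': array([-0.26821536,  2.08702162, -2.08317766]), 'wrist_force': array([-0.18198616, -0.76828942, -0.41128072]), 'torque': array([-0.057921  , -0.01276632, -0.00261141]), 'finger_gap': 0.087856480551518}
0.0187
{'fx': 465.74365791915164, 'fy': 465.74365791915164, 'cx': 316.17116393568097, 'cy': 247.46575734756885, 'k1': -0.102860110718735, 'xyz': array([ 0.57822281, -0.93170006,  0.50643129]), 'attitude': array([ 1.12467364,  0.00747758, -0.03531264])}
0.44901645 3.4792922 0.004039713541666667
{'fx': 510.98193796046615, 'fy': 510.98193796046615, 'cx': 320.1480121394171, 'cy': 241.392897102296, 'k1': -0.07760264658039036, 'xyz': array([ 0.41194657, -0.09198662,  1.32847636]), 'attitude': array([ 0.11334954, -0.10133048, -1.58739807])}
0.41484788 2.2553782 0.004075520833333333
```

View pics/side0.png

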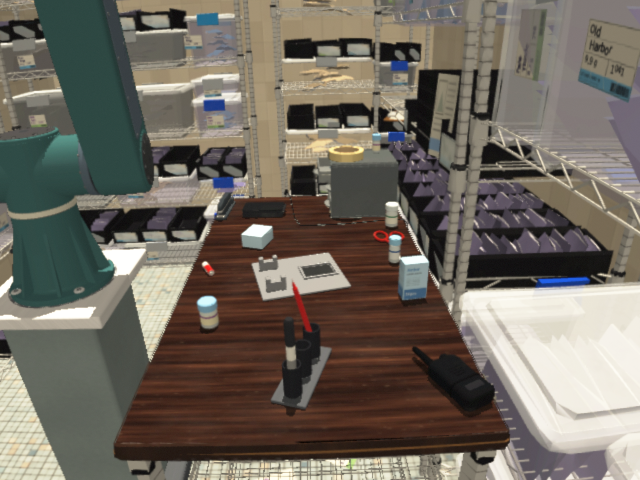

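View pics/top0.png

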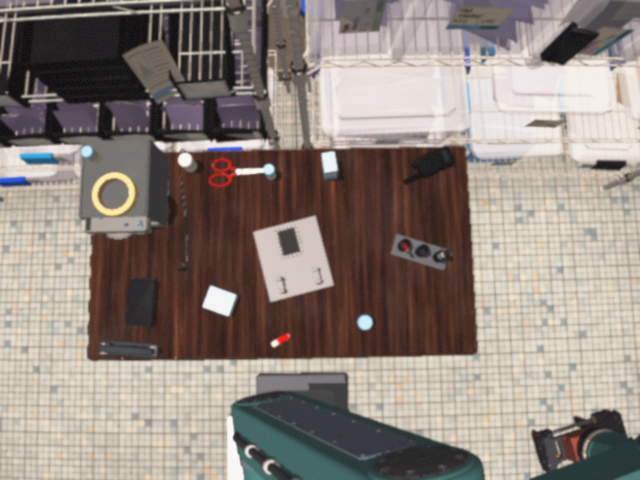

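```bash
cat > h.py <<'E'
from cell import sensors, read_camera, camera_info, order, ctrl
import cv2,numpy as np
from scipy.spatial.transform import Rotation as R
def cam(n):
    i=camera_info(n);K=np.array([[i['fx'],0,i['cx']],[0,i['fy'],i['cy']],[0,0,1.]])
    return K,np.array([i['k1'],0,0,0,0.]),R.from_rotvec(i['attitude']).as_matrix(),i['xyz']
F=np.diag([1,-1,-1.])
def rays(n,uv):
    K,D,Rm,t=cam(n); s=cv2.undistortPoints(np.asarray(uv,float).reshape(-1,1,2),K,D).reshape(-1,2)
    return np.c_[s,np.ones(len(s))]@F@Rm.T,t
def atz(n,uv,z):
    r,t=rays(n,uv); return t+r*((z-t[2])/r[:,2])[:,None]
def proj(n,X):
    K,D,Rm,t=cam(n); c=(np.asarray(X,float).reshape(-1,3)-t)@Rm@F
    return cv2.projectPoints(c,np.zeros(3),np.zeros(3),K,D)[0].reshape(-1,2)
def cloud(n,d):
    v,u=np.mgrid[:480,:640]; r,t=rays(n,np.c_[u.ravel(),v.ravel()])
    return (t+r*d.reshape(-1,1)).reshape(480,640,3)
def crop(img,u0,v0,u1,v1,s,name,lines=[]):
    c=cv2.resize(img[v0:v1,u0:u1],None,fx=s,fy=s,interpolation=cv2.INTER_CUBIC)
    for l,col in lines: cv2.polylines(c,[np.int32(((np.asarray(l)-[u0,v0]+.5)*s)*8)],False,col,1,cv2.LINE_AA,3)
    cv2.imwrite(name,c)
E
python3 - <<'E'
from h import *
a=cv2.imread('pics/top0.png');crop(a,200,200,350,310,5,'pics/t1.png');crop(a,350,140,480,340,3,'pics/t2.png')
a=cv2.imread('pics/side0.png');crop(a,230,215,360,305,6,'pics/s1.png');crop(a,260,270,350,420,4,'pics/s2.png')
for n in('top','side'):
    P=cloud(n,np.load(n+'0.npy'))
    m=(P[...,0]>.3)&(P[...,0]<.9)&(abs(P[...,1])<.6)
    z=P[m][:,2]; print(n,np.median(z[abs(z)<.01]), np.percentile(z,[5,50,95]))
    X=P[m&(P[...,2]>.026)&(P[...,2]<.045)]
    print(len(X))
    # top faces
    for (lo,hi) in((.026,.040),):
        mm=(m&(P[...,2]>lo)&(P[...,2]<hi)).astype(np.uint8)
        k,l,st,c=cv2.connectedComponentsWithStats(mm)
        for i in range(1,k):
            if st[i,4]>15: print(st[i],c[i],P[l==i].mean(0))
E
```

```text
top -0.0006103989529541165 [-0.00536044  0.00035494  0.18358721]
2162
[416 146  40  30 590] [435.23220339 159.80169492] [ 0.80101167 -0.39083811  0.02989303]
[164 155   3  17  29] [164.89655172 163.4137931 ] [0.80597238 0.32283464 0.03370933]
[163 173   4  45  82] [164.20731707 195.46341463] [0.71952087 0.32249294 0.03275465]
[313 267   5   5  22] [315.         268.90909091] [ 0.51951622 -0.06933596  0.03210479]
[276 276   6   6  25] [278.44 278.56] [0.49671797 0.02394492 0.0320777 ]
[315 278   6   6  24] [317.70833333 280.66666667] [ 0.48953922 -0.0756771   0.03156511]
[203 286  33  30 622] [219.02250804 300.84726688] [0.44284189 0.17516955 0.03356271]
[279 289   6   5  24] [281.54166667 290.66666667] [0.46587907 0.01628228 0.03283695]
[ 98 343   8  11  48] [101.22916667 347.45833333] [0.32887958 0.47640374 0.03650952]
[147 348   9   7  28] [151.71428571 350.89285714] [0.31954251 0.34557023 0.03553594]
side -0.00029188124437451446 [-0.14272152 -0.00017997  0.12742238]
3431
[217 192  16  19  67] [224.59701493 202.67164179] [0.3246648  0.38836264 0.03429998]
[330 203  55   8 253] [356
[... 649 characters left out ...]
 274   5   7  26] [283.         276.88461538] [ 0.51826049 -0.07601858  0.03119598]
[266 277   5   6  26] [267.92307692 279.30769231] [ 0.48710513 -0.08385905  0.03092124]
[398 278  30  12 172] [412.01744186 284.4244186 ] [ 0.77949321 -0.12792802  0.0327343 ]
[199 306  18  12 103] [208.05825243 312.75728155] [ 0.38442963 -0.20694118  0.03289799]
[311 337  10  13  64] [315.890625 344.484375] [ 0.58169937 -0.31209835  0.03311218]
[ 430  354   65   48 1498] [462.00934579 376.99332443] [ 0.79855064 -0.40163008  0.0301591 ]
[301 357  11  12  75] [306.21333333 362.86666667] [ 0.5655014  -0.3582856   0.03339822]
[283 377  19  13 142] [292.3028169  383.49295775] [ 0.54469973 -0.4038869   0.03311003]
```

View pics/t1.png

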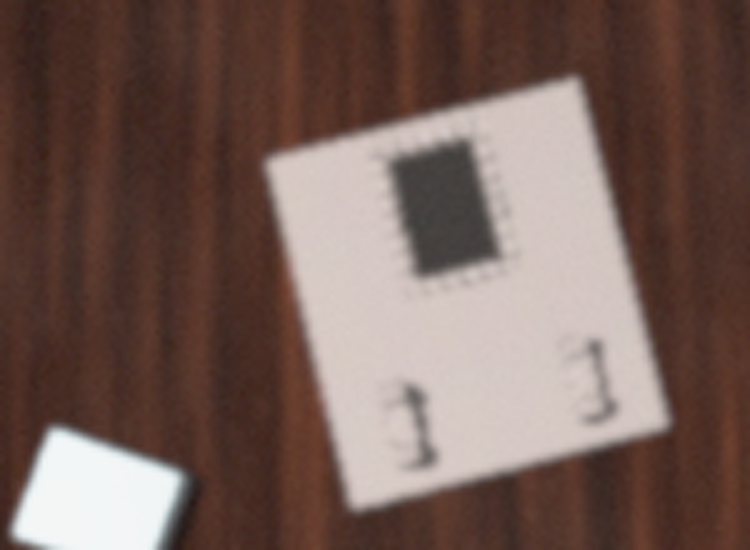

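View pics/t2.png

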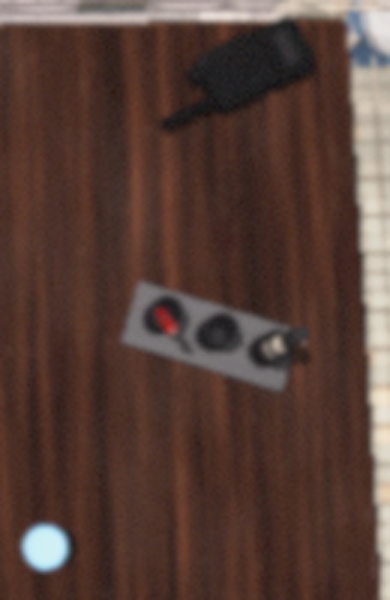

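View pics/s1.png

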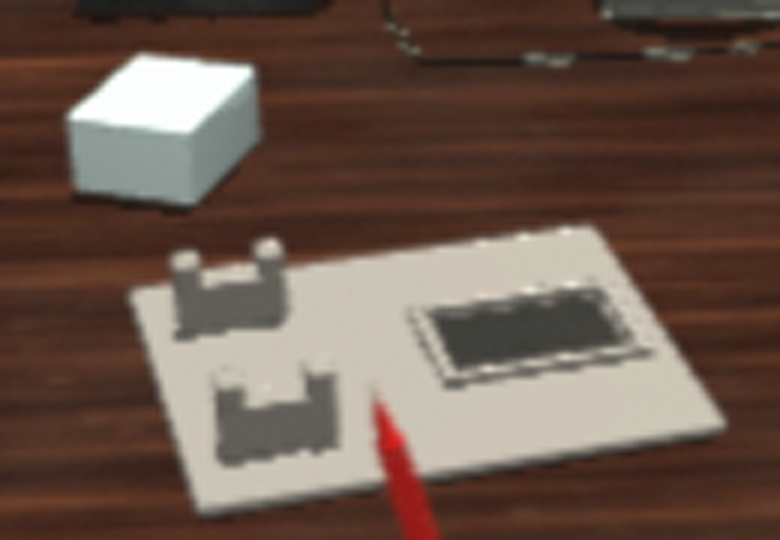

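View pics/s2.png

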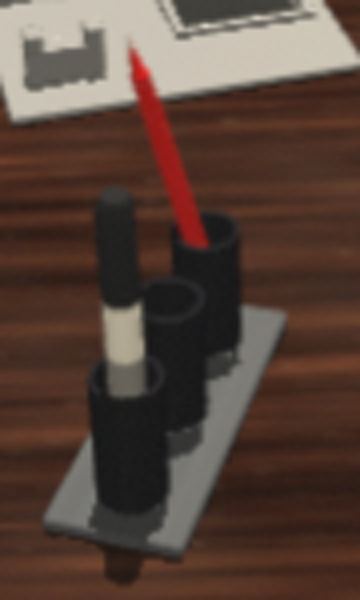

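```bash
cat > fit.py <<'E'
from h import *
from scipy.optimize import least_squares
def px(c,u0,v0,s): return (np.array(c,float)+.5)/s-.5+[u0,v0]
def fit(obs,x0):
    # obs: list of (cam, local xyz, pixels)
    def res(p):
        c,s=np.cos(p[2]),np.sin(p[2]);out=[]
        for n,L,U in obs:
            L=np.array(L,float);W=np.c_[p[0]+c*L[:,0]-s*L[:,1],p[1]+s*L[:,0]+c*L[:,1],L[:,2]]
            out.append((proj(n,W)-U).ravel())
        return np.concatenate(out)
    r=least_squares(res,x0,loss='soft_l1'); return r.x,np.abs(res(r.x)).max(),np.sqrt(np.mean(res(r.x)**2))
E
python3 - <<'E'
from fit import *
t=lambda c:px(c,200,200,5); s=lambda c:px(c,230,215,6)
q=lambda hx,hy,z:[(-hx,hy,z),(hx,hy,z),(hx,-hy,z),(-hx,-hy,z)]
T=q(.095,.085,.005)
oT=('top',T,t([(352,510),(267,157),(579,77),(670,428)])); oS=('side',T,s([(132,292),(594,228),(725,428),(200,506)]))
for o in([oT],[oS],[oT,oS]): print('tray',fit(o,[.54,-.02,.24]))
t=lambda c:px(c,350,140,3); s=lambda c:px(c,260,270,4)
# stand: y axis along row; local y+ toward pen or marker; choose + = marker... test: x/y only
oT=('top',[(0,.048,.061),(0,0,.061),(0,-.048,.061)],t([(164,317),(219,333),(273,349)]))
oT2=('top',[(.028,.073,.006),(-.028,.073,.006),(-.028,-.073,.006)],t([(141,280),(122,341),(285,392)]))
oS=('side',[(0,.048,.061),(0,0,.061),(0,-.048,.061)],s([(206,232),(173,298),(128,378)]))
oS2=('side',[(-.028,-.073,.006),(.028,-.073,.006),(.028,.073,.006)],s([(46,522),(185,548),(286,316)]))
for o in([oT,oT2],[oS,oS2],[oT,oT2,oS,oS2]): print('stand',fit(o,[.57,-.35,-.3]))
a=cv2.imread('pics/top0.png');
m=(a[200:340,190:250].min(2)>150).astype(np.uint8)
c=max(cv2.findContours(m,0,2)[0],key=cv2.contourArea); r=cv2.minAreaRect(c); b=cv2.boxPoints(r)+[190,200]
W=atz('top',b,.034); print(r,W.mean(0),np.diff(W,axis=0))
b=px([(68,117),(143,55),(257,67),(190,130)],230,215,6);W=atz('side',b,.034); print(W.mean(0),np.diff(W,axis=0))
b=px([(72,192),(190,207),(258,135)],230,215,6);W2=atz('side',b,0); print(W2[[0,2]].mean(0),np.diff(W2,axis=0))
crop(a,190,260,270,330,8,'pics/t3.png'); 
# marker and pen via depth
P=cloud('side',np.load('side0.npy'))
m=(P[...,2]>.064)&(P[...,2]<.16)&(P[...,0]>.5)&(P[...,0]<.66)&(P[...,1]<-.25)
X=P[m]
for z in np.arange(.07,.155,.01):
    k=X[abs(X[:,2]-z)<.005]; 
    A=k[k[:,1]<-.35];B=k[k[:,1]>-.35]; print(round(z,3),len(A),A.mean(0)[:2],len(B),B.mean(0)[:2] if len(B) else '')
print(X[:,2].max())
E
```

```text
tray (array([ 0.55167134, -0.01187654,  0.23268117]), np.float64(0.13685303143364536), np.float64(0.09965395703550434))
tray (array([ 0.54933537, -0.01657043,  0.23310792]), np.float64(0.6586198192808865), np.float64(0.46619697663870346))
tray (array([ 0.55029985, -0.01283369,  0.23297502]), np.float64(1.1927836261345988), np.float64(0.662216257455924))
stand (array([ 0.55939136, -0.34192456, -0.33393486]), np.float64(1.5088530531353967), np.float64(0.9207523629608602))
stand (array([ 0.55999591, -0.34763376, -0.31194683]), np.float64(1.0780446312081153), np.float64(0.5700480295340347))
stand (array([ 0.55991024, -0.34558746, -0.31537806]), np.float64(2.6453767727952027), np.float64(1.1395062524857087))
((28.86199188232422, 100.4864273071289), (28.857662200927734, 23.61081314086914), 19.65382194519043) [0.44380012 0.17555194 0.034     ] [[ 0.05594374 -0.01988848  0.        ]
 [-0.02571756 -0.0695835   0.        ]
 [-0.05558481  0.02011226  0.        ]]
[0.44164353 0.17253797 0.034     ] [[ 0.02533181  0.06580799  0.        ]
 [ 0.05170178 -0.01802072  0.        ]
 [-0.02395847 -0.0654115   0.        ]]
[0.43974531 0.17296113 0.        ] [[ 0.05198836 -0.01857707  0.        ]
 [ 0.02431755  0.07173753  0.        ]]
0.07 48 [ 0.54422766 -0.397683  ] 32 [ 0.56701926 -0.30068345]
0.08 58 [ 0.54495537 -0.3973718 ] 30 [ 0.5641932  -0.29976248]
0.09 50 [ 0.54461966 -0.39712755] 30 [ 0.56190905 -0.29903741]
0.1 49 [ 0.54456348 -0.39766589] 33 [ 0.55912736 -0.29809785]
0.11 67 [ 0.54391801 -0.3975812 ] 31 [ 0.55637744 -0.2968873 ]
0.12 62 [ 0.54419937 -0.39728979] 30 [ 0.55377631 -0.2960969 ]
0.13 59 [ 0.54423737 -0.39751983] 32 [ 0.55177776 -0.29490138]
0.14 68 [ 0.54460679 -0.39547078] 14 [ 0.54867365 -0.29263609]
0.15 0 [nan nan] 1 [ 0.54723336 -0.29024797]
0.1458411541575657<stdin>:27: RuntimeWarning: Mean of empty slice.
  ret = um.true_divide(
```

View pics/t3.png

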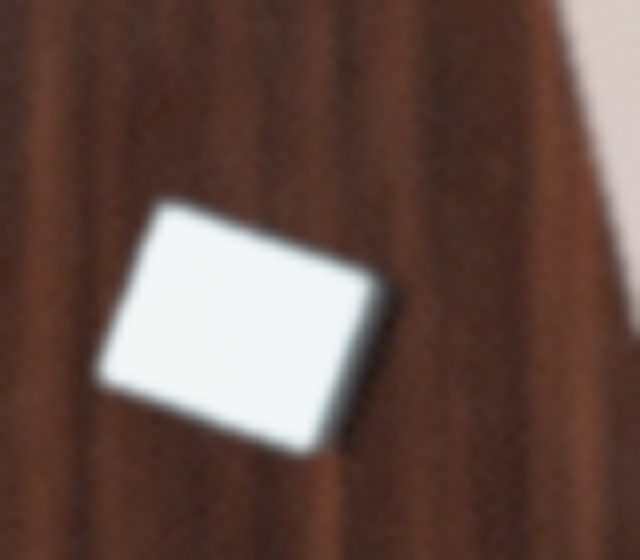

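```bash
python3 - <<'E'
from h import *
print([x for x in dir(ctrl) if x[0]!='_'],[x for x in dir(sensors) if x[0]!='_'],[x for x in dir(order) if x[0]!='_'])
E
```

```text
['Unreachable', 'grip_point_offset'] ['observe'] ['sign_off']
```

drive_tool --increments "1 0 0 0 0.03 0 0; 1 0 0 0 0.08 0 0; 1 0 0 0 0.12 0 0; 1 0 0 0 0.12 0 0; 1 0 0 0 0.12 0 0"

```text
time_s: 0.6
ee_pos: [0.1515, -0.5787, 0.1966]
ee_rot: [-0.211, 1.649, -2.413]
wrist_force: [-1.1, -0.4, 1.3]
finger_gap: 0.0879
```

```bash
python3 - <<'E'
from h import *
s=sensors.observe(); print(s['time_s'],s['joints'],s['ee_pos'],s['ee_rot'])
E
```

```text
0.6 [-1.46859848  0.17519559  1.85566477  0.08277929  0.74451932 -0.20370606] [ 0.15149647 -0.57870073  0.19663633] [-0.21112074  1.64904729 -2.41326734]
```

drive_tool --increments "1 0 0 0 -0.12 0 0.04; 1 0 -0.1 0 -0.12 0 0.08; 1 0 -0.15 0 -0.12 0 0.12; 1 0 -0.15 0 -0.12 0 0.12; 1 0 -0.15 0 -0.12 0 0.12; 1 0 -0.15 0 -0.12 0 0.12"

```text
time_s: 1.2
ee_pos: [0.1449, -0.5602, 0.2523]
ee_rot: [0.042, 1.932, -1.824]
wrist_force: [0.4, 1.3, -0.4]
finger_gap: 0.0881
```

```bash
python3 - <<'E'
from h import *
s=sensors.observe(); print(s['time_s'],s['joints'],s['ee_pos'],s['ee_rot'])
E
```

```text
1.2 [-1.67462444  0.34390307  1.462384    0.33510659  1.49493635 -0.48037771] [ 0.14487056 -0.56019521  0.25228462] [ 0.04230659  1.93201638 -1.82424248]
```

```bash
cat > kin.py <<'E'
from h import *
from scipy.optimize import least_squares
D=[([-1.43004198e+00,3.59504144e-01,1.51141936e+00,0,1.27249777e+00,-1.15085827e-01],[0.1517325,-0.57974154,0.19681513],[-0.26821536,2.08702162,-2.08317766]),
([-1.46859848,0.17519559,1.85566477,0.08277929,0.74451932,-0.20370606],[0.15149647,-0.57870073,0.19663633],[-0.21112074,1.64904729,-2.41326734]),
([-1.67462444,0.34390307,1.462384,0.33510659,1.49493635,-0.48037771],[0.14487056,-0.56019521,0.25228462],[0.04230659,1.93201638,-1.82424248])]
E=lambda ax,a:R.from_euler(ax,a)
def fkR(q,s4,s6):
    A=E('z',q[0])*E('y',q[1]); B=A*E('y',q[2]); C=B*E('z',s4*q[3])*E('y',q[4]); return A,B,C,C*E('z',s6*q[5])
def fk(q,p,s4,s6,RT):
    A,B,C,T=fkR(q,s4,s6)
    x=np.array([0,0,p[0]])+E('z',q[0]).apply([p[1],0,0])+A.apply([0,0,p[2]])+B.apply([p[3],0,p[4]])+C.apply([p[6] if len(p)>6 else 0,0,p[5]])
    return x,T*RT
E
python3 - <<'E'
from kin import *
for s4 in(1,-1):
  for s6 in(1,-1):
    RTs=[fkR(q,s4,s6)[3].inv()*R.from_rotvec(r) for q,x,r in D]
    RT=R.concatenate(RTs).mean(); print(s4,s6,[((RT.inv()*r).magnitude()).round(4) for r in RTs],RT.as_matrix().round(3).tolist())
    f=lambda p:np.concatenate([fk(q,p,s4,s6,RT)[0]-x for q,x,r in D]+[.01*(np.array(p)-[.4,0,.4,0,.4,.25])])
    r=least_squares(f,[.4,0,.4,0,.4,.25]); print(r.x.round(4),r.fun[:9].round(4))
E
```

```text
Traceback (most recent call last):
AttributeError: 'float' object has no attribute 'round'
```

```bash
python3 - <<'E'
from kin import *
for s4 in(1,-1):
  for s6 in(1,-1):
    RTs=[fkR(q,s4,s6)[3].inv()*R.from_rotvec(r) for q,x,r in D]
    RT=R.concatenate(RTs).mean(); print(s4,s6,[round(float((RT.inv()*r).magnitude()),4) for r in RTs],RT.as_matrix().round(3).tolist())
    f=lambda p:np.concatenate([fk(q,p,s4,s6,RT)[0]-x for q,x,r in D]+[.01*(np.array(p)-[.4,0,.4,0,.4,.25])])
    r=least_squares(f,[.4,0,.4,0,.4,.25]); print(r.x.round(4),r.fun[:9].round(4))
E
```

```text
1 1 [0.0, 0.0, 0.0] [[-0.0, 0.0, -1.0], [-1.0, -0.0, 0.0], [-0.0, 1.0, 0.0]]
[ 0.9992 -0.0439  0.6046  0.586   0.6284  0.634 ] [-0.0683 -0.0091 -0.0112 -0.0558 -0.0067  0.0032  0.0058 -0.0002  0.008 ]
1 -1 [0.2998, 0.1226, 0.4308] [[-0.506, -0.0, -0.863], [-0.863, -0.0, 0.506], [-0.0, 1.0, 0.0]]
[ 0.9992 -0.0439  0.6046  0.586   0.6284  0.634 ] [-0.0683 -0.0091 -0.0112 -0.0558 -0.0067  0.0032  0.0058 -0.0002  0.008 ]
-1 1 [0.2628, 0.1624, 0.4123] [[0.045, -0.115, -0.992], [-0.972, 0.226, -0.07], [0.232, 0.967, -0.101]]
[-2.8496  0.222   0.5782 -1.9219 -0.4182 -0.5955] [-0.0682 -0.0096  0.05   -0.0584 -0.0024 -0.0143 -0.0072 -0.0028 -0.0353]
-1 -1 [0.3455, 0.2273, 0.5975] [[-0.437, 0.058, -0.897], [-0.864, 0.248, 0.437], [0.248, 0.967, -0.058]]
[-2.8496  0.222   0.5782 -1.9219 -0.4182 -0.5955] [-0.0682 -0.0096  0.05   -0.0584 -0.0024 -0.0143 -0.0072 -0.0028 -0.0353]
```

```bash
cat >> kin.py <<'E'
RT=R.from_matrix([[0,0,-1],[-1,0,0],[0,1,0.]])
def fk2(q,p):
    A,B,C,T=fkR(q,1,1)
    x=np.array([0,0,p[0]])+E('z',q[0]).apply([p[1],p[6],0])+A.apply([0,0,p[2]])+B.apply([p[3],0,p[4]])+C.apply([0,p[7],p[5]])
    return x,T*RT
P0=np.array([.3,0,.4,0,.4,.25,.07,0])
def calib(D,w=.003):
    f=lambda p:np.concatenate([fk2(q,p)[0]-x for q,x,r in D]+[w*(np.array(p)-P0)])
    return least_squares(f,P0)
E
python3 - <<'E'
from kin import *
for w in(.01,.003,.001,.0003):
    r=calib(D,w);print(w,r.x.round(4),abs(r.fun[:9]).max())
E
```

```text
0.01 [ 2.747e-01  2.700e-03  6.054e-01  1.156e-01  4.336e-01  4.059e-01
  6.900e-02 -1.000e-04] 0.00023918746685203107
0.003 [ 2.674e-01  3.000e-04  6.105e-01  1.126e-01  4.336e-01  4.063e-01
  6.890e-02 -0.000e+00] 2.4287445634652016e-05
0.001 [ 0.2666  0.      0.611   0.1122  0.4336  0.4063  0.0689 -0.    ] 2.733093575790768e-06
0.0003 [ 0.2665  0.      0.6111  0.1122  0.4336  0.4063  0.0689 -0.    ] 2.480896845735714e-07
```

```bash
cat >> kin.py <<'E'
P=calib(D,.0003).x
LO=np.array([-2.97,-1.01,.21,-.96,.2,-2.98]);HI=np.array([2.97,2.36,2.38,4.11,2.71,2.98])
OFF=.0187
def ik(x,Rm,q0=None,m=.05,rng=np.random.default_rng(0)):
    best=None
    Rt=R.from_matrix(Rm)
    def f(q):
        xx,T=fk2(q,P); return np.r_[(xx-x)*5,(T.inv()*Rt).as_rotvec()]
    az=np.arctan2(x[1],x[0])
    seeds=[q0] if q0 is not None else [[az,.3,1.5,a,b,c] for a in(-.6,.7,2,3.3) for b in(.5,1.4) for c in(-2,0,2)]
    sols=[]
    for s in seeds:
        s=np.clip(s,LO+m+.01,HI-m-.01)
        r=least_squares(f,s,bounds=(LO+m,HI-m),max_nfev=60)
        if np.abs(r.fun).max()<2e-3 and not any(np.abs(r.x-o).max()<.05 for o in sols): sols.append(r.x)
    return sols
def frame(d,jaw):
    d=np.array(d,float)/np.linalg.norm(d); z=np.array(jaw,float); z-=d*(z@d); z/=np.linalg.norm(z)
    return np.c_[np.cross(d,z),d,z]
def tcp(G,Rm): return np.array(G)+OFF*Rm[:,1]
E
cat > enum.py <<'E'
E
rm enum.py
python3 - <<'E'
from kin import *
up=np.array([0,0,1.])
G=[.5445,-.391,.095]
yaw=.233; ty=np.array([-np.sin(yaw),np.cos(yaw),0])
rest=np.array([.5510-.0525*0,-.014,0])
# rest point: tray origin + (-.0525?) unknown -> from blocks
Rst=np.array([.493,-.028,.033])
for tau in (10,25,40,55):
  t=np.radians(tau)
  for sx in(1,-1):
    for sm in(1,-1):
      m=sm*ty; d=-np.cos(t)*up-np.sin(t)*m
      # x should be sx * (up at grasp) ; jaw = d x? x = d x z -> z = x x d
      xg=None
      x_rel=sx*(np.cos(t)*m-np.sin(t)*up)   # perpendicular to d in plane
      jaw=np.cross(x_rel,d); Rm=np.c_[x_rel,d,jaw]
      S=ik(tcp(Rst,Rm),Rm); print('REL',tau,sx,sm,[s.round(2).tolist() for s in S])
  for sx in(1,-1):
    for az in(-110,-80,-50,-20,10,40):
      a=np.array([np.cos(np.radians(az)),np.sin(np.radians(az)),0]); d=np.cos(t)*a-np.sin(t)*up
      x=sx*(np.cos(t)*up+np.sin(t)*a); Rm=np.c_[x,d,np.cross(x,d)]
      S=ik(tcp(G,Rm),Rm)
      if S: print('GR',tau,sx,az,[s.round(2).tolist() for s in S])
E
```

```text
REL 10 1 1 []
REL 10 1 -1 [[-0.32, 0.5, 1.87, 0.19, 0.87, -0.68]]
REL 10 -1 1 [[-0.07, 0.46, 1.96, -0.26, 0.69, -0.1]]
REL 10 -1 -1 [[-0.32, 0.5, 1.87, 0.19, 0.87, 2.46]]
GR 10 1 10 [[-1.36, 0.97, 1.97, 1.57, 1.39, 1.78]]
GR 10 1 40 [[-1.29, 1.03, 1.5, 1.12, 1.66, 2.13]]
GR 10 -1 10 [[-1.36, 0.97, 1.97, 1.57, 1.39, -1.37]]
GR 10 -1 40 [[-1.29, 1.03, 1.5, 1.12, 1.66, -1.02]]
REL 25 1 1 [[0.14, 0.51, 1.99, -0.69, 0.72, -2.69]]
REL 25 1 -1 [[-0.46, 0.59, 1.79, 0.38, 1.09, -0.93]]
REL 25 -1 1 [[0.14, 0.51, 1.99, -0.69, 0.72, 0.45]]
REL 25 -1 -1 [[-0.46, 0.59, 1.79, 0.38, 1.09, 2.22]]
GR 25 1 -50 [[-0.57, 0.79, 2.32, 3.45, 1.11, 1.56]]
GR 25 1 -20 [[-1.1, 0.79, 2.31, 2.38, 1.11, 1.6]]
GR 25 1 10 [[-1.3, 0.78, 1.98, 1.49, 1.13, 2.0]]
GR 25 1 40 [[-1.25, 0.88, 1.54, 1.01, 1.48, 2.24]]
GR 25 -1 -50 [[-0.57, 0.79, 2.32, 3.45, 1.11, -1.58]]
GR 25 -1 -20 [[-1.1, 0.79, 2.31, 2.38, 1.11, -1.54]]
GR 25 -1 10 [[-1.3, 0.78, 1.98, 1.49, 1.13, -1.14]]
GR 25 -1 40 [[-1.25, 0.88, 1.54, 1.01, 1.48, -0.91]]
REL 40 1 1 []
REL 40 1 -1 [[-0.57, 0.72, 1.69, 0.48, 1.31, -1.07]]
REL 40 -1 1 []
REL 40 -1 -1 [[-0
[... 251 characters left out ...]
[[-0.61, 0.55, 2.19, 3.57, 0.5, -1.78]]
GR 40 -1 -20 [[-1.0, 0.55, 2.19, 2.15, 0.59, -1.13]]
GR 40 -1 10 [[-1.19, 0.62, 1.93, 1.27, 0.9, -0.79]]
GR 40 -1 40 [[-1.18, 0.74, 1.56, 0.86, 1.31, -0.75]]
REL 55 1 1 []
REL 55 1 -1 [[-0.64, 0.87, 1.58, 0.55, 1.53, -1.15]]
REL 55 -1 1 []
REL 55 -1 -1 [[-0.64, 0.87, 1.58, 0.55, 1.53, 1.99]]
GR 55 1 -110 [[-0.39, 0.63, 1.57, -0.73, 1.04, 0.37]]
GR 55 1 10 [[-1.05, 0.52, 1.83, 0.88, 0.78, 2.85]]
GR 55 1 40 [[-1.07, 0.64, 1.56, 0.66, 1.17, 2.61]]
GR 55 -1 -110 [[-0.39, 0.63, 1.57, -0.73, 1.04, -2.77]]
GR 55 -1 -20 [[-0.9, 0.45, 2.0, 1.11, 0.34, 0.01]]
GR 55 -1 10 [[-1.05, 0.52, 1.83, 0.88, 0.78, -0.3]]
GR 55 -1 40 [[-1.07, 0.64, 1.56, 0.66, 1.17, -0.53]]
```

```bash
cat > plan.py <<'E'
from kin import *
up=np.array([0,0,1.]); yaw=.233
tx=np.array([np.cos(yaw),np.sin(yaw),0]); ty=np.array([-np.sin(yaw),np.cos(yaw),0])
TR=np.array([.5505,-.0142,0])
def gr(az,tau,sx=-1):
    t=np.radians(tau);a=np.array([np.cos(np.radians(az)),np.sin(np.radians(az)),0]); d=np.cos(t)*a-np.sin(t)*up
    x=sx*(np.cos(t)*up+np.sin(t)*a); return np.c_[x,d,np.cross(x,d)]
def rel(tau,m,sx=-1):
    t=np.radians(tau);d=-np.cos(t)*up-np.sin(t)*m; x=sx*(np.cos(t)*m-np.sin(t)*up); return np.c_[x,d,np.cross(x,d)]
def inc(Gt,Rm,s=None,sim=True):
    """increments to bring the grasp point to Gt with orientation Rm"""
    s=s or sensors.observe(); R0=R.from_rotvec(s['ee_rot']); X=tcp(Gt,Rm)
    v=R0.inv().apply(X-s['ee_pos'])/.4; w=(R0.inv()*R.from_matrix(Rm)).as_rotvec()/np.pi
    print('inc',' '.join('%.4f'%k for k in np.r_[v,w]),'dist %.0fmm ang %.0f'%(np.linalg.norm(v)*400,np.linalg.norm(w)*180))
    q=s['joints']; mn=1
    for k in np.linspace(0,1,11)[1:]:
        S=ik(s['ee_pos']+k*(X-s['ee_pos']),(R0*R.from_rotvec(w*np.pi*k)).as_matrix(),q0=q,m=0.0)
        if not S: print('ik fail at',k);break
        q=S[0];
    print('qend',q.round(2))
def st():
    s=sensors.observe();R0=R.from_rotvec(s['ee_rot']).as_matrix()
    print('t %.2f G'%s['time_s'],(s['ee_pos']-OFF*R0[:,1]).round(4),'gap %.4f'%s['finger_gap'],'F',s['wrist_force'].round(1),'q',s['joints'].round(2)); return s
E
python3 - <<'E'
from plan import *
st();Rm=gr(10,30); G=np.array([.5445,-.391,.09]); print(Rm.round(2))
inc(G-.11*Rm[:,1],Rm)
W=np.array([(u,v) for u,v in [((445+.5)/5-.5+200,(209+.5)/5-.5+200)]]);X=atz('top',W,.005)[0]; X[:2]-=[.5517,-.0119];print(X@tx,X@ty)
E
```

```text
t 1.20 G [ 0.1385 -0.5623  0.2697] gap 0.0881 F [ 0.4  1.3 -0.4] q [-1.67  0.34  1.46  0.34  1.49 -0.48]
[[-0.49  0.85  0.17]
 [-0.09  0.15 -0.98]
 [-0.87 -0.5   0.  ]]
inc -0.7226 0.5899 -0.1138 0.0306 0.0374 0.2160 dist 376mm ang 40
qend [-1.46  0.61  1.99  1.23  1.16 -0.98]
0.04484853226710012 0.0005205161219725366
```

drive_tool --increments "0.55 -0.7226 0.59 -0.1138 0.0306 0.0374 0.216; 0.55 -0.7226 0.59 -0.1138 0.0306 0.0374 0.216; 0.55 -0.7226 0.59 -0.1138 0.0306 0.0374 0.216; 0.55 -0.7226 0.59 -0.1138 0.0306 0.0374 0.216; 0.55 -0.7226 0.59 -0.1138 0.0306 0.0374 0.216; 0.55 -0.7226 0.59 -0.1138 0.0306 0.0374 0.216; 0.55 -0.7226 0.59 -0.1138 0.0306 0.0374 0.216; 0.55 -0.7226 0.59 -0.1138 0.0306 0.0374 0.216; 0.55 -0.7226 0.59 -0.1138 0.0306 0.0374 0.216; 0.55 -0.7226 0.59 -0.1138 0.0306 0.0374 0.216; 0.55 -0.7226 0.59 -0.1138 0.0306 0.0374 0.216; 0.55 -0.7226 0.59 -0.1138 0.0306 0.0374 0.216" --grip_force 12

```text
time_s: 2.4
ee_pos: [0.466, -0.4063, 0.1362]
ee_rot: [0.754, 1.615, -1.464]
wrist_force: [-0.2, -0.1, 0.4]
finger_gap: 0.0478
```

```bash
python3 - <<'E'
from plan import *
st();Rm=gr(10,30); G=np.array([.5445,-.391,.09])
inc(G-.11*Rm[:,1],Rm); inc(G,Rm)
for n in('side','top'):
    p,d=read_camera(n);p=np.ascontiguousarray(p[:,:,::-1]);np.save(n+'1.npy',d)
    s=sensors.observe();c=proj(n,[s['ee_pos'],s['ee_pos']+.15*Rm[:,1]])
    if n=='side': crop(p,170,230,330,350,5,'pics/s4.png',[(c,(0,255,0))])
    else: crop(p,370,200,500,320,5,'pics/t4.png',[(c,(0,255,0))])
E
```

```text
t 2.40 G [ 0.4501 -0.4091  0.1456] gap 0.0478 F [-0.2 -0.1  0.4] q [-1.46  0.61  1.99  1.23  1.16 -0.98]
inc 0.0001 0.0026 -0.0037 -0.0007 0.0004 0.0001 dist 2mm ang 0
qend [-1.46  0.61  1.99  1.23  1.16 -0.98]
inc -0.0000 0.2776 -0.0043 -0.0007 0.0004 0.0001 dist 111mm ang 0
qend [-1.27  0.73  1.97  1.44  1.05 -1.05]
```

View pics/s4.png

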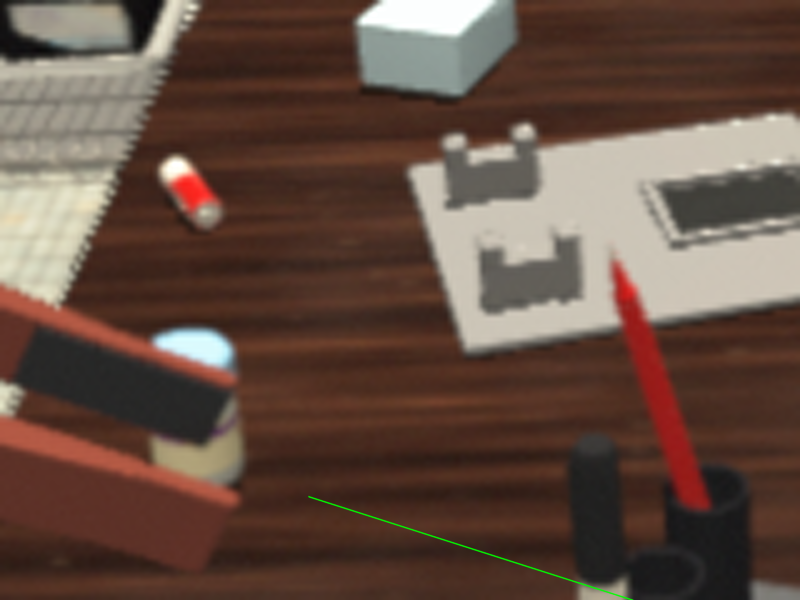

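View pics/t4.png

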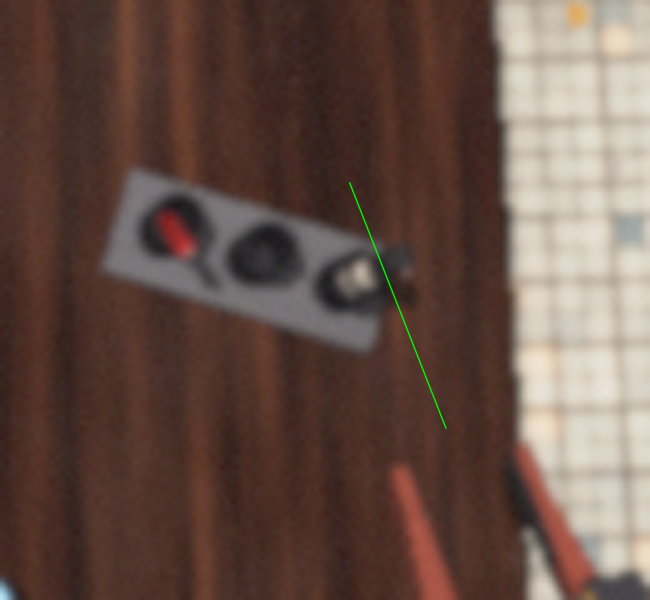

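```bash
python3 - <<'E'
from plan import *
s=st();R0=R.from_rotvec(s['ee_rot'])
for n in('side','top'):
    C=cloud(n,np.load(n+'1.npy')).reshape(-1,3); L=R0.inv().apply(C-s['ee_pos'])*1000
    m=(abs(L[:,0])<40)&(L[:,1]>-80)&(L[:,1]<20)&(abs(L[:,2])<60)
    L=L[m]; print(n,len(L))
    for a in(-1,1):
        K=L[np.sign(L[:,2])==a]; print(a,K.min(0).round(1),K.max(0).round(1)); 
        for y in range(-80,20,10):
            k=K[(K[:,1]>=y)&(K[:,1]<y+10)]
            if len(k): print(y,len(k),k[:,0].min().round(),k[:,0].max().round(),k[:,2].min().round(),k[:,2].max().round())
E
```

```text
t 2.50 G [ 0.45   -0.4089  0.1454] gap 0.0482 F [ 0.3 -0.2 -0.8] q [-1.46  0.61  1.99  1.23  1.16 -0.98]
side 1443
-1 [-12.2 -80.  -34.7] [ 11.6 -26.1 -20.5]
-80 130 -12.0 12.0 -35.0 -21.0
-70 125 -12.0 11.0 -35.0 -22.0
-60 117 -12.0 11.0 -31.0 -21.0
-50 119 -12.0 11.0 -32.0 -21.0
-40 112 -12.0 11.0 -32.0 -21.0
-30 42 -11.0 10.0 -32.0 -21.0
1 [-13.  -79.9  24.9] [ 12.7 -25.4  40.8]
-80 162 -13.0 11.0 25.0 41.0
-70 147 -13.0 13.0 26.0 39.0
-60 145 -13.0 12.0 27.0 38.0
-50 146 -13.0 12.0 27.0 37.0
-40 147 -13.0 12.0 26.0 36.0
-30 51 -12.0 12.0 28.0 36.0
top 318
-1 [-17.9 -79.7 -38.8] [ 11.6 -23.9 -25.2]
-80 30 -15.0 7.0 -39.0 -26.0
-70 28 -18.0 9.0 -38.0 -25.0
-60 24 -14.0 6.0 -37.0 -26.0
-50 24 -15.0 10.0 -35.0 -25.0
-40 26 -15.0 12.0 -35.0 -26.0
-30 12 -12.0 3.0 -35.0 -25.0
1 [-16.3 -79.7  20. ] [ 13.5 -21.9  36. ]
-80 39 -14.0 13.0 21.0 36.0
-70 35 -15.0 8.0 21.0 33.0
-60 27 -16.0 7.0 21.0 32.0
-50 29 -15.0 13.0 21.0 31.0
-40 27 -16.0 13.0 20.0 31.0
-30 17 -16.0 9.0 21.0 31.0
```

drive_tool --increments "0.1 0 0 0 0 0 0; 0.1 0 0 0 0 0 0; 0.1 0 0 0 0 0 0; 0.1 0 0 0 0 0 0; 0.1 0 0 0 0 0 0"

```text
time_s: 3.0
ee_pos: [0.4659, -0.4061, 0.136]
ee_rot: [0.755, 1.616, -1.463]
wrist_force: [0.2, 0.6, -0.1]
finger_gap: 0.012
```

```bash
cat > tip.py <<'E'
from plan import *
s=st();R0=R.from_rotvec(s['ee_rot'])
for n in('side','top'):
    p,d=read_camera(n)
    C=cloud(n,d).reshape(-1,3); L=R0.inv().apply(C-s['ee_pos'])*1000
    m=(abs(L[:,0])<25)&(L[:,1]>-80)&(L[:,1]<20)&(abs(L[:,2])<60)
    for a in(-1,1):
        K=L[m&(np.sign(L[:,2])==a)]; print(n,a,len(K),np.percentile(K,1,axis=0).round(1),np.percentile(K,99,axis=0).round(1)) if len(K) else 0
E
python3 tip.py
```

```text
t 3.00 G [ 0.45   -0.4088  0.1454] gap 0.0120 F [ 0.2  0.6 -0.1] q [-1.46  0.61  1.99  1.23  1.16 -0.98]
side -1 344 [-12.5 -79.6 -15.4] [ -3.5 -26.8  -2.8]
side 1 748 [-12.3 -79.4   8.8] [ 11.2 -26.9  21. ]
top -1 146 [-14.6 -79.6 -19.1] [ 10.3 -24.2  -5.7]
top 1 156 [-15.3 -79.7   1.6] [ 10.1 -24.4  14.9]
```

```bash
sed -i 's/^OFF=.0187/OFF=.0432/' kin.py; python3 - <<'E'
from plan import *
st();Rm=gr(10,30); G=np.array([.5445,-.391,.09]); inc(G,Rm)
E
```

```text
t 3.10 G [ 0.4291 -0.4125  0.1576] gap 0.0088 F [-0.   0.8  0.2] q [-1.46  0.61  1.99  1.23  1.16 -0.98]
inc -0.0004 0.3386 -0.0036 -0.0006 0.0001 0.0001 dist 135mm ang 0
qend [-1.22  0.75  1.95  1.48  1.03 -1.07]
```

Open first, advance in two stages, then look before closing.

drive_tool --increments "0.55 0 0 -0.0036 0 0 0; 0.55 0 0 -0.0036 0 0 0; 0.55 0 0.05 -0.0036 0 0 0; 0.55 0 0.1 -0.0036 0 0 0; 0.55 0 0.16 -0.0036 0 0 0; 0.55 0 0.22 -0.0036 0 0 0; 0.55 0 0.26 -0.0036 0 0 0; 0.55 0 0.3 -0.0036 0 0 0; 0.55 0 0.32 -0.0036 0 0 0; 0.55 0 0.3386 -0.0036 0 0 0; 0.55 0 0.3386 -0.0036 0 0 0"

```text
time_s: 4.2
ee_pos: [0.5817, -0.3842, 0.068]
ee_rot: [0.754, 1.616, -1.463]
wrist_force: [-0.9, -0.7, -0.0]
finger_gap: 0.0485
```

```bash
python3 - <<'E'
from plan import *
s=st()
p,d=read_camera('side');p=np.ascontiguousarray(p[:,:,::-1])
crop(p,240,270,360,400,5,'pics/s5.png')
p,d=read_camera('top');p=np.ascontiguousarray(p[:,:,::-1])
crop(p,370,200,500,320,5,'pics/t5.png')
E
```

```text
t 4.20 G [ 0.5448 -0.3906  0.0896] gap 0.0485 F [-0.9 -0.7 -0. ] q [-1.22  0.75  1.95  1.49  1.03 -1.07]
```

View pics/s5.png

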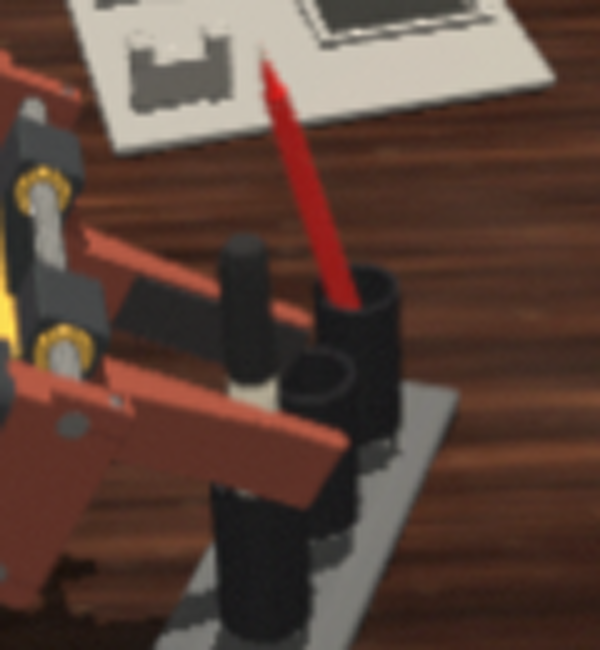

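View pics/t5.png

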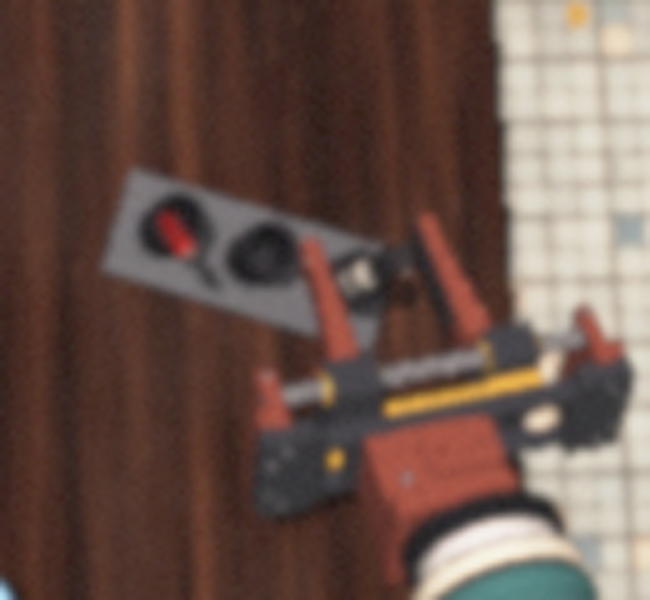

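drive_tool --increments "0 0 0 0 0 0 0; 0 0 0 0 0 0 0; 0 0 0 0 0 0 0; 0 0 0 0 0 0 0; 0 0 0 0 0 0 0; 0 0 0 0 0 0 0" --grip_force 12

```text
time_s: 4.9
ee_pos: [0.5812, -0.3848, 0.0686]
ee_rot: [0.755, 1.615, -1.464]
wrist_force: [-0.3, -0.1, -0.2]
finger_gap: 0.0188
```

```bash
python3 - <<'E'
from plan import *
s=st();R0=R.from_rotvec(s['ee_rot']).as_matrix();G=s['ee_pos']-OFF*R0[:,1]; inc(G+[0,0,.10],R0)
E
```

```text
t 4.90 G [ 0.5443 -0.3912  0.0902] gap 0.0188 F [-0.3 -0.1 -0.2] q [-1.22  0.75  1.96  1.49  1.03 -1.07]
inc -0.2165 -0.1250 0.0004 -0.0000 0.0000 -0.0000 dist 100mm ang 0
qend [-1.22  0.56  1.93  1.36  1.06 -0.82]
```

drive_tool --increments "0 0 0 0 0 0 0; 0 0 0 0 0 0 0; 0 0 0 0 0 0 0; 0 0 0 0 0 0 0" --grip_force 15

```text
time_s: 5.3
ee_pos: [0.5812, -0.3848, 0.0686]
ee_rot: [0.755, 1.615, -1.464]
wrist_force: [0.3, 0.6, -0.2]
finger_gap: 0.0186
```

```bash
python3 - <<'E'
from plan import *
s=st();G=np.array([.5445,-.3911,.09]); inc(G,gr(-8,30)); inc(G,gr(28,30))
E
```

```text
t 5.30 G [ 0.5443 -0.3912  0.0902] gap 0.0186 F [ 0.3  0.6 -0.2] q [-1.22  0.75  1.95  1.49  1.03 -1.07]
inc 0.0025 -0.0032 0.0284 0.0859 0.0502 -0.0001 dist 11mm ang 18
qend [-1.15  0.74  2.15  1.98  0.92 -1.3 ]
inc 0.0024 -0.0034 -0.0294 -0.0873 -0.0498 0.0001 dist 12mm ang 18
qend [-1.23  0.8   1.73  1.14  1.23 -0.92]
```

drive_tool --increments "0.4 0 0 0 0 0 0; 0.4 0 0 0 0 0 0; 0.4 0 0 0 0 0 0; 0.4 0.001 -0.001 0.0095 0.0286 0.0167 0; 0.4 0.0017 -0.002 0.019 0.0573 0.0335 0; 0.4 0.0025 -0.0032 0.0284 0.0859 0.0502 0; 0.4 0.0025 -0.0032 0.0284 0.0859 0.0502 0; 0 0.0025 -0.0032 0.0284 0.0859 0.0502 0; 0 0.0025 -0.0032 0.0284 0.0859 0.0502 0; 0 0.0025 -0.0032 0.0284 0.0859 0.0502 0; 0 0.0025 -0.0032 0.0284 0.0859 0.0502 0; 0 0.0025 -0.0032 0.0284 0.0859 0.0502 0"

```text
time_s: 6.5
ee_pos: [0.5817, -0.3973, 0.0687]
ee_rot: [1.045, 1.547, -1.679]
wrist_force: [0.7, -0.3, 0.6]
finger_gap: 0.0149
```

drive_tool --increments "0 0 0 0 0 0 0; 0 0 0 0 0 0 0"

```text
time_s: 6.7
ee_pos: [0.5816, -0.3975, 0.0687]
ee_rot: [1.045, 1.546, -1.679]
wrist_force: [0.3, -0.2, 0.9]
finger_gap: 0.0146
```

```bash
python3 - <<'E'
from plan import *
s=st();R0=R.from_rotvec(s['ee_rot']).as_matrix();G=s['ee_pos']-OFF*R0[:,1]; inc(G+[0,0,.10],R0)
inc(np.array([.43,-.33,.24]),R0)
G2=np.array([.43,-.33,.24])
def path(Ga,Ra,Gb,Rb,q,n=12):
    w=(R.from_matrix(Ra).inv()*R.from_matrix(Rb)).as_rotvec()
    for k in np.linspace(0,1,n+1):
        Rk=(R.from_matrix(Ra)*R.from_rotvec(w*k)).as_matrix(); S=ik(tcp(Ga+k*(Gb-Ga),Rk),Rk,q0=q,m=0)
        if not S: print('fail',k);return q
        q=S[0]; print(round(k,2),q.round(2),Rk[:,1].round(2), (-Rk[:,0]).round(2))
    return q
q=ik(tcp(G2,R0),R0,q0=s['joints'])[0]
rest=TR-.06*tx; rest[2]=.0315
for tau in (20,30):
    Rr=rel(tau,-ty); print(tau,np.degrees((R.from_matrix(R0).inv()*R.from_matrix(Rr)).magnitude())); path(G2,R0,rest-.018*ty+[0,0,.2],Rr,q)
E
```

```text
t 6.70 G [ 0.5445 -0.3922  0.0903] gap 0.0146 F [ 0.3 -0.2  0.9] q [-1.15  0.74  2.15  1.98  0.93 -1.3 ]
inc -0.2167 -0.1247 0.0002 0.0000 -0.0000 -0.0000 dist 100mm ang 0
qend [-1.15  0.5   2.12  1.77  0.84 -0.97]
inc -0.1722 -0.4514 -0.1137 0.0000 -0.0000 -0.0000 dist 199mm ang 0
qend [-1.4   0.29  2.31  1.54  0.97 -0.94]
20 101.57641132440811
0.0 [-1.4   0.29  2.31  1.54  0.97 -0.94] [ 0.86 -0.12 -0.5 ] [ 0.49 -0.07  0.87]
0.08 [-1.29  0.19  2.31  1.49  0.82 -0.67] [ 0.8  -0.14 -0.59] [ 0.56 -0.18  0.81]
0.17 [-1.15  0.11  2.28  1.35  0.66 -0.3 ] [ 0.73 -0.16 -0.67] [ 0.61 -0.29  0.74]
0.25 [-1.01  0.05  2.24  1.09  0.56  0.17] [ 0.65 -0.15 -0.74] [ 0.64 -0.4   0.65]
0.33 [-0.87  0.02  2.18  0.74  0.53  0.71] [ 0.57 -0.14 -0.81] [ 0.66 -0.51  0.55]
0.42 [-0.75  0.02  2.11  0.45  0.6   1.18] [ 0.48 -0.11 -0.87] [ 0.66 -0.6   0.45]
0.5 [-0.66  0.04  2.03  0.28  0.71  1.51] [ 0.39 -0.08 -0.92] [ 0.64 -0.69  0.33]
0.58 [-0.58  0.08  1.96  0.2   0.84  1.75] [ 0.3  -0.03 -0.95] [ 0.61 -0.76  0.22]
0.67 [-0.53  0.12  1.89  0.17  0.97  1.93] [ 0.22  0.03 -0.98] [ 0.56 -0.82  0.1 ]
0.75 [-
[... 721 characters left out ...]
 0.54 -0.09 -0.83] [ 0.69 -0.52  0.5 ]
0.42 [-0.78  0.05  2.06  0.45  0.71  1.17] [ 0.45 -0.05 -0.89] [ 0.69 -0.62  0.38]
0.5 [-0.7   0.08  1.98  0.32  0.83  1.46] [ 0.36  0.   -0.93] [ 0.67 -0.7   0.25]
0.58 [-0.63  0.12  1.9   0.26  0.96  1.67] [ 0.26  0.07 -0.96] [ 0.63 -0.77  0.12]
0.67 [-0.59  0.17  1.83  0.24  1.09  1.84] [ 0.17  0.14 -0.97] [ 0.58 -0.82 -0.02]
0.75 [-0.56  0.22  1.76  0.25  1.21  1.97] [ 0.09  0.22 -0.97] [ 0.5  -0.85 -0.15]
0.83 [-0.53  0.28  1.71  0.28  1.33  2.09] [ 0.01  0.31 -0.95] [ 0.41 -0.87 -0.28]
0.92 [-0.52  0.33  1.66  0.32  1.42  2.2 ] [-0.06  0.4  -0.92] [ 0.31 -0.86 -0.39]
1.0 [-0.51  0.39  1.62  0.38  1.51  2.3 ] [-0.12  0.49 -0.87] [ 0.2  -0.84 -0.5 ]
```

drive_tool --increments "0 -0.043 -0.025 0 0 0 0; 0 -0.087 -0.05 0 0 0 0; 0 -0.13 -0.075 0 0 0 0; 0 -0.173 -0.1 0 0 0 0; 0 -0.2167 -0.125 0 0 0 0; 0 -0.2167 -0.16 -0.02 0 0 0; 0 -0.2 -0.23 -0.05 0 0 0; 0 -0.19 -0.3 -0.08 0 0 0; 0 -0.18 -0.38 -0.1137 0 0 0; 0 -0.1722 -0.4514 -0.1137 0 0 0; 0 -0.1722 -0.4514 -0.1137 0 0 0"

```text
time_s: 7.8
ee_pos: [0.4649, -0.3336, 0.2185]
ee_rot: [1.047, 1.547, -1.68]
wrist_force: [0.4, 0.3, -0.4]
finger_gap: 0.0149
```

```bash
python3 - <<'E'
from plan import *
s=st()
p,d=read_camera('side');p=np.ascontiguousarray(p[:,:,::-1])
crop(p,150,150,350,400,3,'pics/s6.png')
rest=TR-.06*tx; rest[2]=.0315
inc(rest-.018*ty+[0,0,.2],rel(22,-ty))
E
```

```text
t 7.80 G [ 0.4279 -0.3283  0.2401] gap 0.0149 F [ 0.4  0.3 -0.4] q [-1.41  0.29  2.32  1.53  0.97 -0.94]
inc 0.0787 -0.0031 -0.7647 0.1338 0.3889 -0.3968 dist 307mm ang 103
qend [-0.45  0.33  1.65  0.3   1.42  2.37]
```

View pics/s6.png

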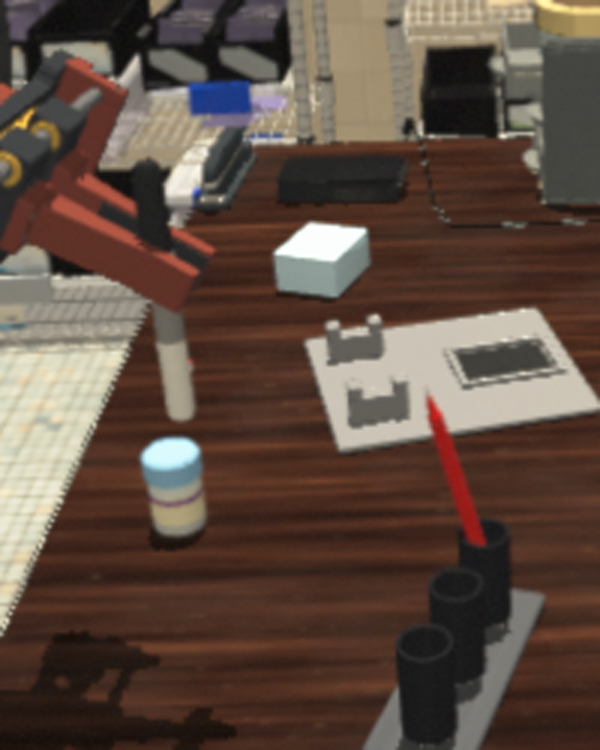

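```bash
python3 - <<'E'
from plan import *
rest=TR-.06*tx; rest[2]=.0315
inc(rest-.018*ty+[0,0,.15],rel(30,-ty))
E
```

```text
inc 0.1838 0.0517 -0.7774 0.1081 0.4037 -0.4346 dist 320mm ang 109
qend [-0.51  0.45  1.67  0.38  1.41  2.26]
```

drive_tool --increments "0 0.014 0.004 -0.062 0.0086 0.0323 -0.0348; 0 0.03 0.008 -0.124 0.0173 0.0646 -0.0695; 0 0.044 0.012 -0.187 0.0259 0.0969 -0.1043; 0 0.059 0.0165 -0.249 0.0346 0.1292 -0.1391; 0 0.073 0.02 -0.311 0.0432 0.1615 -0.1738; 0 0.088 0.025 -0.373 0.0519 0.1938 -0.2086; 0 0.103 0.029 -0.435 0.0605 0.2261 -0.2434; 0 0.1176 0.033 -0.4975 0.0692 0.2584 -0.2781; 0 0.132 0.037 -0.56 0.0778 0.2907 -0.3129; 0 0.147 0.041 -0.622 0.0865 0.323 -0.3477; 0 0.162 0.0455 -0.684 0.0951 0.3553 -0.3824; 0 0.176 0.05 -0.746 0.1038 0.3876 -0.4172"

```text
time_s: 9.05
ee_pos: [0.49, -0.0478, 0.1492]
ee_rot: [-1.036, -2.046, 1.639]
wrist_force: [0.3, -0.0, -0.0]
finger_gap: 0.015
```

```bash
python3 - <<'E'
from plan import *
st();rest=TR-.06*tx; rest[2]=.0315
inc(rest-.018*ty+[0,0,.1],rel(30,-ty))
E
```

```text
t 9.05 G [ 0.4755 -0.0512  0.1898] gap 0.0150 F [ 0.3 -0.  -0. ] q [-0.41  0.11  2.08  0.33  0.69  1.7 ]
inc 0.0645 0.1351 -0.0032 0.0597 0.2038 -0.1928 dist 60mm ang 52
qend [-0.51  0.52  1.71  0.39  1.31  2.22]
```

drive_tool --increments "0 0.0645 0.135 -0.0032 0.0597 0.2038 -0.1928; 0 0.0645 0.135 -0.0032 0.0597 0.2038 -0.1928; 0 0.0645 0.135 -0.0032 0.0597 0.2038 -0.1928; 0 0.0645 0.135 -0.0032 0.0597 0.2038 -0.1928; 0 0.0645 0.135 -0.0032 0.0597 0.2038 -0.1928; 0 0.0645 0.135 -0.0032 0.0597 0.2038 -0.1928; 0 0.0645 0.135 -0.0032 0.0597 0.2038 -0.1928; 0 0.0645 0.135 -0.0032 0.0597 0.2038 -0.1928; 0 0.0645 0.135 -0.0032 0.0597 0.2038 -0.1928; 0 0.0645 0.135 -0.0032 0.0597 0.2038 -0.1928"

```text
time_s: 10.05
ee_pos: [0.4905, -0.0233, 0.0946]
ee_rot: [-0.657, -1.528, 0.994]
wrist_force: [-0.2, 0.1, -0.4]
finger_gap: 0.0146
```

```bash
cat > look.py <<'E'
from plan import *
import sys
n=sys.argv[1]
s=st();R0=R.from_rotvec(s['ee_rot'])
p,d=read_camera('side');np.save('sd.npy',d);a=np.ascontiguousarray(p[:,:,::-1])
cv2.imwrite('side_last.png',a)
crop(a,220,190,370,310,5,f'pics/s{n}.png')
p,d=read_camera('top');np.save('td.npy',d);b=np.ascontiguousarray(p[:,:,::-1])
cv2.imwrite('top_last.png',b)
crop(b,230,200,360,320,5,f'pics/t{n}.png')
E
python3 look.py 7;python3 tip.py
```

```text
t 10.05 G [ 0.4955 -0.0443  0.1321] gap 0.0146 F [-0.2  0.1 -0.4] q [-0.51  0.51  1.71  0.39  1.31  2.22]
t 10.15 G [ 0.4958 -0.0447  0.1322] gap 0.0148 F [-0.4  0.1  1.2] q [-0.51  0.51  1.71  0.39  1.31  2.22]
side -1 106 [-21.2 -79.5 -17.3] [ 22.4 -32.7  -0.8]
side 1 124 [-23.3 -79.    0.3] [ 13.3 -28.5  19.2]
top -1 122 [-18.3 -77.7 -19.2] [ 24.8 -27.3  -0.5]
top 1 66 [-10.3 -69.7   0.1] [ 23.1 -25.7  14.7]
```

View pics/s7.png

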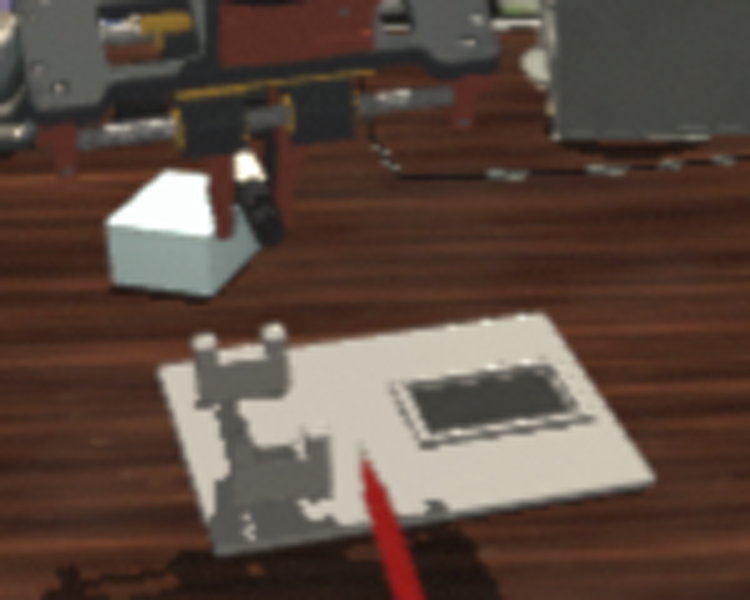

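View pics/t7.png

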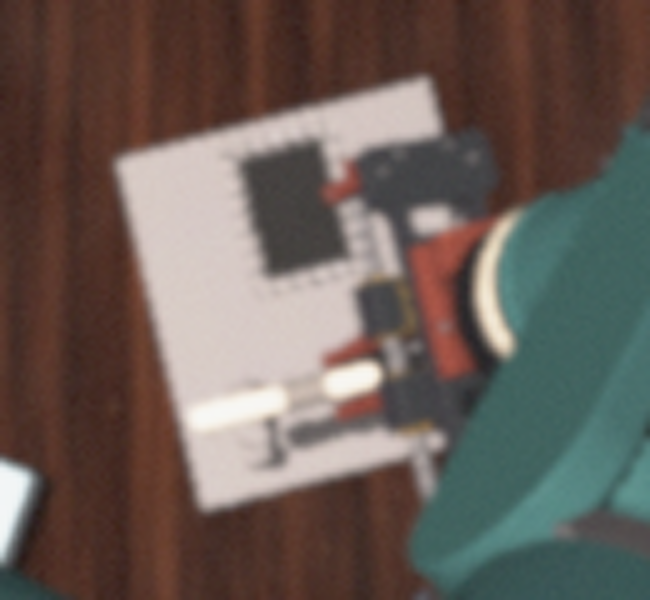

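```bash
cat > mk.py <<'E'
from plan import *
s=st();R0=R.from_rotvec(s['ee_rot']).as_matrix();G=s['ee_pos']-OFF*R0[:,1]
for n,f in(('top','td.npy'),('side','sd.npy')):
    C=cloud(n,np.load(f)).reshape(-1,3); L=(C-G); a=L@ty;b=L@tx
    m=(abs(b)<.014)&(abs(L[:,2])<.03)&(a>-.08)&(a<.1)
    for lo in np.arange(-.07,.1,.01):
        k=m&(a>=lo)&(a<lo+.01)
        if k.sum()>3: print(n,round(lo*1000),k.sum(),'b',np.percentile(b[k]*1000,[5,50,95]).round(1),'z',np.percentile(L[k,2]*1000,[5,50,95]).round(1))
    print('end',np.percentile(a[m],[0,100])*1000)
E
python3 mk.py
```

```text
t 10.25 G [ 0.4961 -0.0451  0.1321] gap 0.0146 F [ 0.   0.2 -0.7] q [-0.51  0.51  1.71  0.39  1.31  2.22]
top -30 11 b [-0.   3.7  8.6] z [ 3.5  7.  20.4]
top -20 4 b [1.4 6.9 8.8] z [ 3.   8.6 20.9]
top -10 28 b [-9.4  5.  11.8] z [ 1.8  7.9 29.6]
top 0 50 b [-11.7   0.5  12.2] z [ 2.2  8.8 20.7]
top 10 50 b [-12.7  -0.5  12. ] z [-7.8  3.5  9.6]
top 20 26 b [-4.6  1.2  7.2] z [-1.6  6.3  8.7]
top 30 24 b [-4.3  1.3  7.6] z [0.9 5.8 9.3]
top 40 25 b [-4.5  1.7  7.5] z [2.7 6.2 9.4]
top 50 25 b [-4.1  1.4  7.3] z [1.9 5.4 9.4]
top 60 24 b [-4.1  1.3  7.8] z [1.6 5.4 9.4]
top 70 25 b [-4.2  1.7  7.6] z [2.2 5.8 9.3]
top 80 12 b [-4.2  0.4  6.4] z [0.2 5.9 9. ]
end [-25.35044521  84.30957883]
side -60 23 b [-5.3 -1.   3. ] z [-2.9  2.4  6.5]
side -50 24 b [-7.3 -2.4  4.5] z [-4.6  6.6  8.7]
side -40 17 b [-9.1 -3.8  6. ] z [ 3.2  7.2 27.5]
side -30 54 b [-13.2   3.1  13.2] z [ 5.5 17.9 28.2]
side -20 60 b [-13.1   5.7  13.5] z [-3.3  6.5 17.6]
side -10 37 b [-12.6   1.1  12.4] z [-18.7  -4.2  22.8]
side 0 8 b [-3.8  1.6  6.5] z [6.3 7.1 8.7]
side 10 7 b [-1.9  0.5  4.6] z [4.3 6.9 7.9]
end [-53.24382375  26.87676498]
```

```bash
python3 - <<'E'
from plan import *
st();rest=TR-.06*tx; rest[2]=.0315
inc(rest-.0155*ty+[0,0,.02],rel(30,-ty)); inc(rest-.0155*ty+[0,0,.005],rel(30,-ty))
E
```

```text
t 10.25 G [ 0.4961 -0.0451  0.1321] gap 0.0146 F [ 0.   0.2 -0.7] q [-0.51  0.51  1.71  0.39  1.31  2.22]
inc -0.0963 0.1771 0.0000 0.0002 0.0004 -0.0003 dist 81mm ang 0
qend [-0.51  0.63  1.75  0.41  1.16  2.16]
inc -0.1151 0.2095 0.0001 0.0002 0.0004 -0.0003 dist 96mm ang 0
qend [-0.51  0.66  1.76  0.42  1.13  2.14]
```

drive_tool --increments "0 -0.03 0.05 0 0 0 0; 0 -0.06 0.11 0 0 0 0; 0 -0.08 0.15 0 0 0 0; 0 -0.0963 0.177 0 0 0 0; 0 -0.1026 0.188 0 0 0 0; 0 -0.109 0.199 0 0 0 0; 0 -0.1151 0.2095 0 0 0 0; 0 -0.1151 0.2095 0 0 0 0; 0 -0.1151 0.2095 0 0 0 0"

```text
time_s: 11.15
ee_pos: [0.491, -0.0223, -0.0006]
ee_rot: [-0.659, -1.528, 0.993]
wrist_force: [0.0, -0.3, 0.7]
finger_gap: 0.0146
```

```bash
python3 look.py 8; python3 - <<'E'
from plan import *
st();rest=TR-.06*tx; rest[2]=.0315
inc(rest-.0155*ty+[0,0,.002],rel(30,-ty)); inc(rest-.0155*ty+[0,0,.0],rel(30,-ty))
E
```

```text
t 11.15 G [ 0.496  -0.0433  0.0368] gap 0.0146 F [ 0.  -0.3  0.7] q [-0.51  0.66  1.76  0.42  1.13  2.14]
t 11.25 G [ 0.496  -0.0433  0.0369] gap 0.0148 F [ 0.   0.1 -0.6] q [-0.51  0.66  1.76  0.42  1.13  2.14]
inc -0.0037 0.0076 0.0007 0.0003 0.0005 -0.0004 dist 3mm ang 0
qend [-0.51  0.66  1.76  0.42  1.13  2.14]
inc -0.0062 0.0119 0.0007 0.0003 0.0005 -0.0004 dist 5mm ang 0
qend [-0.51  0.67  1.76  0.42  1.12  2.14]
```

View pics/s8.png

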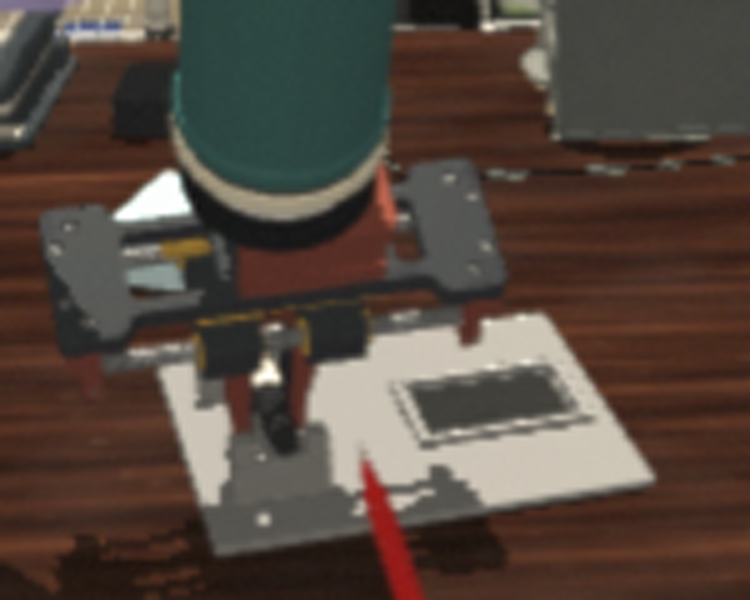

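View pics/t8.png

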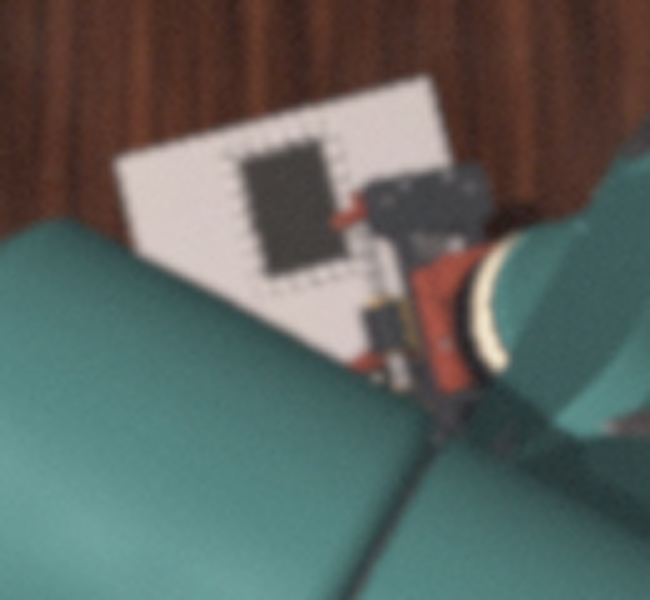

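drive_tool --increments "0 -0.0025 0.005 0.0007 0 0 0; 0 -0.0037 0.0076 0.0007 0 0 0; 0 -0.0037 0.0076 0.0007 0 0 0; 0 -0.0037 0.0076 0.0007 0 0 0"

```text
time_s: 11.65
ee_pos: [0.4907, -0.0221, -0.0039]
ee_rot: [-0.659, -1.528, 0.993]
wrist_force: [-0.8, 0.2, -0.6]
finger_gap: 0.0144
```

drive_tool --increments "0 -0.0012 0.0022 0 0 0 0; 0 -0.0025 0.0043 0 0 0 0; 0 -0.0025 0.0043 0 0 0 0; 0 -0.0025 0.0043 0 0 0 0"

```text
time_s: 12.05
ee_pos: [0.4906, -0.0221, -0.006]
ee_rot: [-0.659, -1.528, 0.993]
wrist_force: [0.1, -0.5, 0.2]
finger_gap: 0.0147
```

drive_tool --increments "0 -0.0012 0.0022 0 0 0 0; 0 -0.0025 0.0043 0 0 0 0; 0 -0.0025 0.0043 0 0 0 0; 0 -0.0025 0.0043 0 0 0 0"

```text
time_s: 12.45
ee_pos: [0.4907, -0.0221, -0.0074]
ee_rot: [-0.659, -1.528, 0.993]
wrist_force: [-1.1, -1.9, 6.0]
finger_gap: 0.0142
```

drive_tool --increments "0 0.001 -0.0018 0 0 0 0; 0.1 0.001 -0.0018 0 0 0 0; 0.35 0.001 -0.0018 0 0 0 0; 0.35 0.001 -0.0018 0 0 0 0; 0.35 0.001 -0.0018 0 0 0 0; 0.35 0.001 -0.0018 0 0 0 0; 0.35 0 -0.03 0 0 0 0; 0.35 0 -0.08 0 0 0 0; 0.35 0 -0.15 0 0 0 0; 0.35 0 -0.25 0 0 0 0; 0.35 0 -0.35 0 0 0 0; 0.35 0 -0.4 0 0 0 0"

```text
time_s: 13.65
ee_pos: [0.5107, -0.1026, 0.1345]
ee_rot: [-0.664, -1.53, 0.994]
wrist_force: [0.9, 0.1, -0.7]
finger_gap: 0.0304
```

```bash
python3 look.py 9
```

```text
t 13.65 G [ 0.5155 -0.1235  0.172 ] gap 0.0304 F [ 0.9  0.1 -0.7] q [-0.6   0.52  1.56  0.34  1.47  2.2 ]
```

View pics/s9.png

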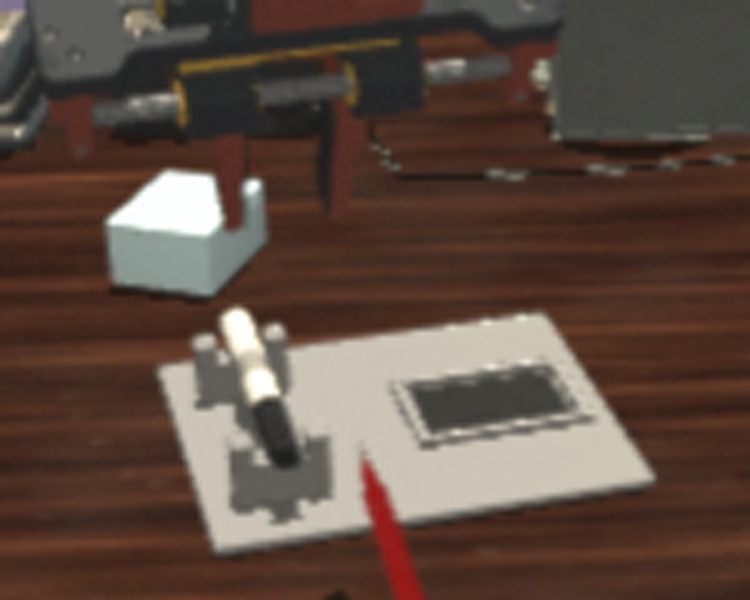

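View pics/t9.png

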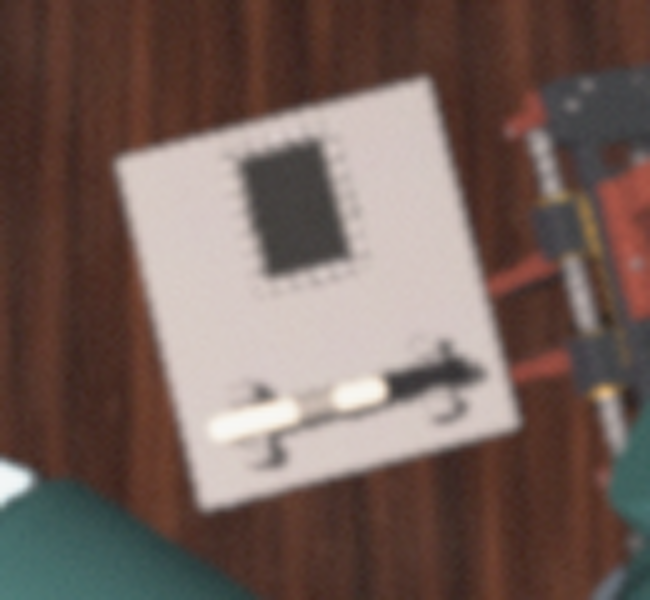

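```bash
cat >> plan.py <<'E'
CAZ=np.radians(70.3); cz=np.array([np.cos(CAZ),np.sin(CAZ),0]); CC=np.array([.4427,.174,.017])
BAY=TR+.045*tx+[0,0,.005]
def cg(al,sb,sx):   # grasp: body leans to -b side ; b=sb*cz
    t=np.radians(al); b=sb*cz; d=-np.cos(t)*up+np.sin(t)*b; x=sx*(np.cos(t)*b+np.sin(t)*up); return np.c_[x,d,np.cross(x,d)]
def cr(al,sb,sx):   # release: rotated 90 deg
    t=np.radians(90-al); b=sb*ty; d=-np.cos(t)*up-np.sin(t)*b; x=sx*(np.cos(t)*b-np.sin(t)*up); return np.c_[x,d,np.cross(x,d)]
E
python3 - <<'E'
from plan import *
print(BAY)
for sb in(1,-1):
  for al in(0,10,20,30,40,50,60):
    for sx in(1,-1):
      Rm=cg(al,sb,sx);G=CC-sb*cz*.013+[0,0,.009]; S=ik(tcp(G,Rm),Rm)
      Rr=cr(al,sb,sx);Gr=BAY+[0,0,.048]+sb*ty*.009; S2=ik(tcp(Gr,Rr),Rr)
      if S or S2: print(sb,al,sx,[s.round(2).tolist() for s in S],'REL',[s.round(2).tolist() for s in S2])
E
```

```text
[ 0.59428401 -0.00380961  0.005     ]
1 0 1 [[0.21, 0.5, 2.0, -0.0, 0.64, -2.59]] REL []
1 0 -1 [[0.21, 0.5, 2.0, -0.0, 0.64, 0.55]] REL []
1 10 -1 [[0.08, 0.48, 2.09, 0.32, 0.53, 0.15]] REL []
1 20 1 [[-0.06, 0.5, 2.16, 0.75, 0.5, 2.75]] REL []
1 20 -1 [[-0.06, 0.5, 2.16, 0.75, 0.5, -0.39]] REL []
1 30 1 [[-0.21, 0.56, 2.22, 1.11, 0.58, 2.26]] REL []
1 30 -1 [[-0.21, 0.56, 2.22, 1.11, 0.58, -0.88]] REL []
1 40 1 [[-0.35, 0.65, 2.27, 1.31, 0.73, 1.91]] REL []
1 40 -1 [[-0.35, 0.65, 2.27, 1.31, 0.73, -1.23]] REL []
1 50 1 [[-0.48, 0.78, 2.28, 1.37, 0.89, 1.67]] REL [[0.29, 0.69, 1.75, -0.89, 0.97, -2.46]]
1 50 -1 [[-0.48, 0.78, 2.28, 1.37, 0.89, -1.47]] REL [[0.29, 0.69, 1.75, -0.89, 0.97, 0.68]]
1 60 1 [[-0.58, 0.93, 2.27, 1.37, 1.04, 1.51]] REL [[0.2, 0.63, 1.76, -0.71, 0.87, -2.68]]
1 60 -1 [[-0.58, 0.93, 2.27, 1.37, 1.04, -1.63]] REL [[0.2, 0.63, 1.76, -0.71, 0.87, 0.47]]
-1 0 1 [[0.25, 0.51, 1.96, -0.0, 0.67, 0.6]] REL [[-0.58, 1.25, 1.2, 0.88, 2.05, -1.06]]
-1 0 -1 [[0.25, 0.51, 1.96, -0.0, 0.67, -2.55]] REL [[-0.58, 1.25, 1.2, 0.88, 2.05, 2.09]]
-1 10 1 [[0.35, 0.56, 1.87, -0.1
[... 371 characters left out ...]
, 1.2, 1.05]] REL [[-0.54, 0.96, 1.37, 0.67, 1.66, -1.02]]
-1 30 -1 [[0.5, 0.71, 1.67, -0.36, 1.2, -2.09]] REL [[-0.54, 0.96, 1.37, 0.67, 1.66, 2.12]]
-1 40 1 [[0.55, 0.8, 1.57, -0.42, 1.37, 1.11]] REL [[-0.5, 0.87, 1.43, 0.61, 1.52, -0.98]]
-1 40 -1 [[0.55, 0.8, 1.57, -0.42, 1.37, -2.03]] REL [[-0.5, 0.87, 1.43, 0.61, 1.52, 2.16]]
-1 50 1 [[0.59, 0.9, 1.47, -0.47, 1.54, 1.15]] REL [[-0.45, 0.79, 1.49, 0.53, 1.38, -0.93]]
-1 50 -1 [[0.59, 0.9, 1.47, -0.47, 1.54, -2.0]] REL [[-0.45, 0.79, 1.49, 0.53, 1.38, 2.21]]
-1 60 1 [[0.62, 1.0, 1.38, -0.52, 1.7, 1.16]] REL [[-0.39, 0.71, 1.55, 0.44, 1.24, -0.85]]
-1 60 -1 [[0.62, 1.0, 1.38, -0.52, 1.7, -1.98]] REL [[-0.39, 0.71, 1.55, 0.44, 1.24, 2.29]]
```

```bash
python3 - <<'E'
from plan import *
Rm=cg(40,-1,1);G=CC+cz*.013+[0,0,.009]
inc(G-.1*Rm[:,1],Rm)
E
```

```text
inc 0.6297 0.5443 -0.0587 0.4674 -0.6703 -0.0244 dist 334mm ang 147
qend [ 0.61  0.75  1.41 -0.38  1.58  1.07]
```

```bash
python3 - <<'E'
from plan import *
s=st();Rm=cg(40,-1,1);G=CC+cz*.013+[0,0,.009];R0=R.from_rotvec(s['ee_rot']);X=tcp(G-.1*Rm[:,1],Rm)
w=(R0.inv()*R.from_matrix(Rm)).as_rotvec(); q=s['joints']
for k in np.linspace(0,1,11):
    Rk=R0*R.from_rotvec(w*k); x=s['ee_pos']+k*(X-s['ee_pos']); S=ik(x,Rk.as_matrix(),q0=q,m=0); q=S[0] if S else q
    print(round(k,1),x.round(3),Rk.as_matrix()[:,1].round(2),q.round(2),bool(S))
v=np.array([0,0,.1]);X1=s['ee_pos']+v
# alternative: raise first
print((R0.inv().apply(v)/.4).round(4))
E
```

```text
t 13.75 G [ 0.516  -0.1236  0.1714] gap 0.0306 F [ 0.3  0.5 -0.7] q [-0.6   0.52  1.56  0.34  1.46  2.2 ]
0.0 [ 0.511 -0.103  0.134] [-0.11  0.48 -0.87] [-0.6   0.52  1.56  0.34  1.46  2.2 ] True
0.1 [ 0.506 -0.07   0.127] [-0.25  0.44 -0.86] [-0.49  0.56  1.51  0.27  1.53  2.09] True
0.2 [ 0.501 -0.038  0.121] [-0.37  0.36 -0.86] [-0.38  0.6   1.46  0.2   1.59  1.98] True
0.3 [ 0.496 -0.006  0.115] [-0.47  0.25 -0.85] [-0.25  0.63  1.43  0.12  1.63  1.87] True
0.4 [0.491 0.027 0.108] [-0.54  0.12 -0.83] [-0.13  0.66  1.4   0.05  1.67  1.76] True
0.5 [0.485 0.059 0.102] [-0.57 -0.02 -0.82] [-0.    0.69  1.37 -0.02  1.69  1.65] True
0.6 [0.48  0.091 0.095] [-0.57 -0.17 -0.81] [ 0.13  0.71  1.36 -0.1   1.7   1.53] True
0.7 [0.475 0.124 0.089] [-0.53 -0.31 -0.79] [ 0.25  0.73  1.36 -0.17  1.69  1.42] True
0.8 [0.47  0.156 0.082] [-0.45 -0.43 -0.78] [ 0.38  0.74  1.36 -0.24  1.67  1.3 ] True
0.9 [0.465 0.188 0.076] [-0.34 -0.53 -0.77] [ 0.5   0.75  1.38 -0.31  1.63  1.18] True
1.0 [0.459 0.221 0.07 ] [-0.22 -0.61 -0.77] [ 0.61  0.75  1.41 -0.38  1.58  1.07] True
[ 0.1237 -0.2172 -0.0016]
```

drive_tool --increments "1 0.036 0.031 -0.003 0.027 -0.0388 -0.0014; 1 0.073 0.063 -0.007 0.0542 -0.0777 -0.0028; 1 0.109 0.094 -0.01 0.0813 -0.1166 -0.0042; 1 0.146 0.126 -0.014 0.1084 -0.1555 -0.0057; 1 0.182 0.158 -0.017 0.1355 -0.1944 -0.0071; 1 0.219 0.189 -0.02 0.1626 -0.2333 -0.0085; 1 0.255 0.22 -0.024 0.1898 -0.2721 -0.0099; 1 0.292 0.252 -0.027 0.2169 -0.311 -0.0113; 1 0.328 0.284 -0.031 0.244 -0.35 -0.0127; 1 0.365 0.315 -0.034 0.2711 -0.3888 -0.0142; 1 0.402 0.347 -0.037 0.2982 -0.4277 -0.0156; 1 0.438 0.379 -0.041 0.3253 -0.4665 -0.017"

```text
time_s: 14.95
ee_pos: [0.4742, 0.1232, 0.0877]
ee_rot: [1.088, -1.758, 2.17]
wrist_force: [0.4, -0.2, -0.8]
finger_gap: 0.0875
```

```bash
python3 - <<'E'
from plan import *
st();Rm=cg(40,-1,1);G=CC+cz*.013+[0,0,.009]
inc(G-.1*Rm[:,1],Rm)
E
```

```text
t 14.95 G [0.497  0.1364 0.122 ] gap 0.0875 F [ 0.4 -0.2 -0.8] q [ 0.25  0.73  1.36 -0.17  1.69  1.42]
inc -0.0786 -0.0186 -0.2372 0.1412 -0.2018 -0.0068 dist 100mm ang 44
qend [ 0.61  0.75  1.41 -0.38  1.58  1.07]
```

drive_tool --increments "1 -0.013 -0.003 -0.04 0.0235 -0.0336 -0.0011; 1 -0.026 -0.006 -0.079 0.047 -0.0673 -0.0023; 1 -0.039 -0.0093 -0.1186 0.0706 -0.1009 -0.0034; 1 -0.052 -0.0124 -0.158 0.094 -0.1345 -0.0045; 1 -0.0655 -0.0155 -0.1977 0.1177 -0.1682 -0.0057; 1 -0.0786 -0.0186 -0.2372 0.1412 -0.2018 -0.0068; 1 -0.0786 -0.0186 -0.2372 0.1412 -0.2018 -0.0068; 1 -0.0786 -0.0186 -0.2372 0.1412 -0.2018 -0.0068"

```text
time_s: 15.75
ee_pos: [0.4581, 0.2207, 0.0689]
ee_rot: [-1.638, 1.137, -1.923]
wrist_force: [-0.6, 0.0, -0.9]
finger_gap: 0.088
```

```bash
python3 - <<'E'
from plan import *
st();Rm=cg(40,-1,1);G=CC+cz*.013+[0,0,.009]
inc(G,Rm)
p,d=read_camera('side');a=np.ascontiguousarray(p[:,:,::-1]);np.save('sd.npy',d)
crop(a,200,170,350,290,5,'pics/s10.png')
p,d=read_camera('top');b=np.ascontiguousarray(p[:,:,::-1]);np.save('td.npy',d)
crop(b,180,220,340,340,5,'pics/t10.png')
E
python3 tip.py
```

```text
t 15.75 G [0.4675 0.2469 0.1019] gap 0.0880 F [-0.6  0.  -0.9] q [ 0.61  0.75  1.41 -0.38  1.58  1.07]
inc -0.0001 0.2482 0.0031 0.0001 0.0004 0.0006 dist 99mm ang 0
qend [ 0.55  0.8   1.57 -0.42  1.37  1.11]
t 15.85 G [0.4688 0.2459 0.1023] gap 0.0876 F [0.1 0.8 0.4] q [ 0.61  0.75  1.41 -0.38  1.58  1.07]
side -1 145 [ -8.3 -79.  -55.9] [ 16.2 -24.1 -42.2]
side 1 148 [ -9.7 -79.5  43.2] [ 16.5 -23.5  56.9]
top -1 96 [-10.1 -79.8 -52.9] [ 12.9 -28.  -41.1]
top 1 91 [-19.1 -78.4  40.2] [ 12.  -29.   56.4]
```

View pics/s10.png

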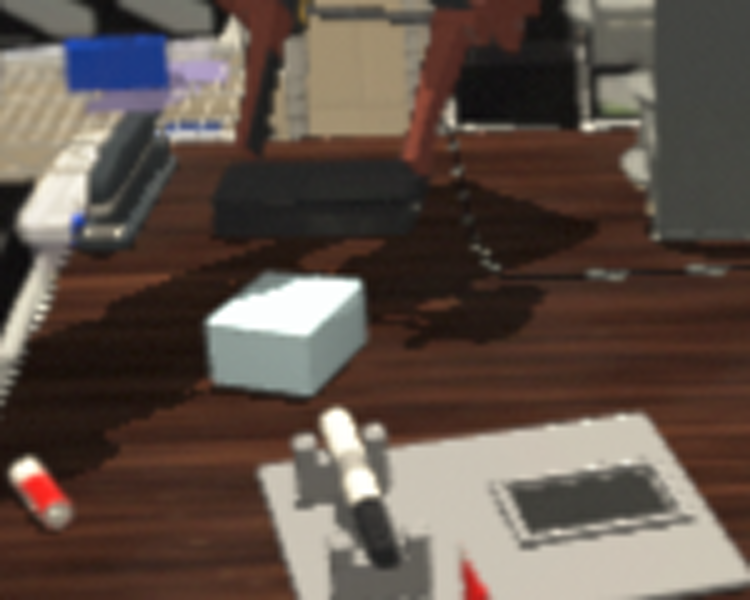

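View pics/t10.png

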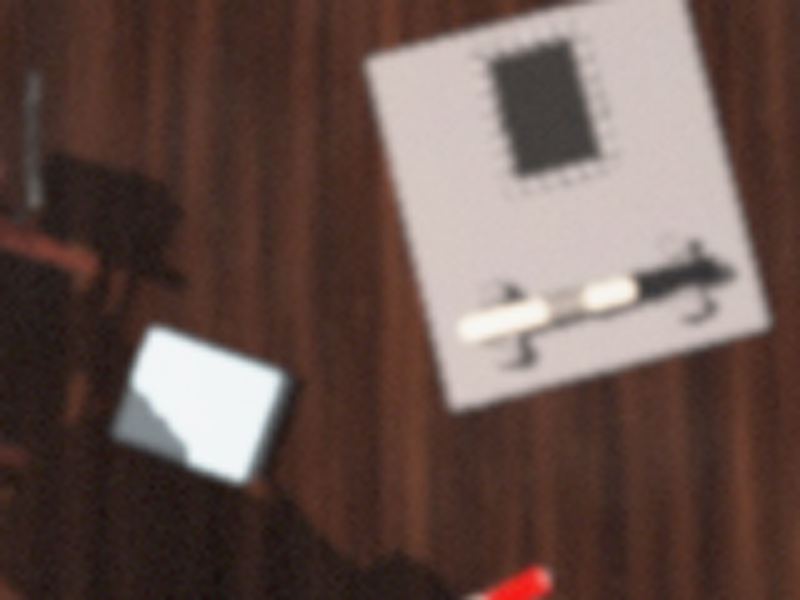

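drive_tool --increments "1 0 0.06 0.002 0 0 0; 1 0 0.12 0.003 0 0 0; 1 0 0.17 0.003 0 0 0; 1 0 0.21 0.003 0 0 0; 1 0 0.24 0.003 0 0 0; 1 0 0.248 0.003 0 0 0; 1 0 0.248 0.003 0 0 0"

```text
time_s: 16.65
ee_pos: [0.4395, 0.1587, -0.0066]
ee_rot: [-1.635, 1.143, -1.926]
wrist_force: [0.2, 0.3, 0.4]
finger_gap: 0.088
```

drive_tool --increments "0.7 0 0 0 0 0 0; 0.55 0 0 0 0 0 0; 0.5 0 0 0 0 0 0; 0.5 0 0 0 0 0 0; 0.5 0 0 0 0 0 0; 0.5 0 0 0 0 0 0" --grip_force 18

```text
time_s: 17.25
ee_pos: [0.4396, 0.159, -0.0064]
ee_rot: [-1.634, 1.143, -1.926]
wrist_force: [-0.1, 2.3, 2.1]
finger_gap: 0.0558
```

```bash
python3 - <<'E'
from plan import *
s=st();R0=R.from_rotvec(s['ee_rot']).as_matrix()
G=s['ee_pos']-OFF*R0[:,1]; inc(G+[0,0,.08],R0)
p,d=read_camera('side');a=np.ascontiguousarray(p[:,:,::-1]);crop(a,200,170,350,290,5,'pics/s11.png')
E
```

```text
t 17.25 G [0.449  0.1851 0.0267] gap 0.0558 F [-0.1  2.3  2.1] q [ 0.55  0.8   1.57 -0.42  1.38  1.11]
inc 0.1286 -0.1532 0.0000 0.0000 0.0000 -0.0000 dist 80mm ang 0
qend [ 0.55  0.69  1.54 -0.41  1.5   1.05]
```

View pics/s11.png

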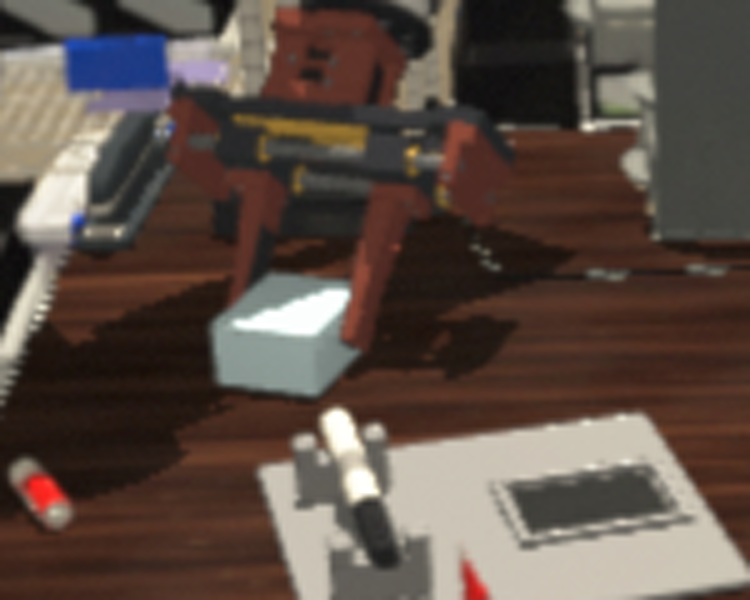

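drive_tool --increments "0.4 0.02 -0.024 0 0 0 0; 0.4 0.05 -0.06 0 0 0 0; 0.4 0.08 -0.095 0 0 0 0; 0.4 0.11 -0.131 0 0 0 0; 0.4 0.1286 -0.1532 0 0 0 0; 0.4 0.16 -0.191 0 0 0 0; 0.4 0.16 -0.191 0 0 0 0"

```text
time_s: 18.0
ee_pos: [0.4409, 0.1597, 0.0956]
ee_rot: [-1.629, 1.143, -1.927]
wrist_force: [0.5, 0.0, -0.6]
finger_gap: 0.0561
```

```bash
python3 - <<'E'
from plan import *
s=st();R0=R.from_rotvec(s['ee_rot'])
p,d=read_camera('side');a=np.ascontiguousarray(p[:,:,::-1]);crop(a,200,130,350,250,5,'pics/s12.png')
Rr=cr(40,-1,1);Gr=BAY+[0,0,.048]-ty*.009
X=tcp(Gr+[0,0,.11],Rr);inc(Gr+[0,0,.11],Rr)
w=(R0.inv()*R.from_matrix(Rr)).as_rotvec(); q=s['joints']
for k in np.linspace(0,1,11):
    Rk=R0*R.from_rotvec(w*k); x=s['ee_pos']+k*(X-s['ee_pos']); S=ik(x,Rk.as_matrix(),q0=q,m=0); q=S[0] if S else q
    print(round(k,1),(x-OFF*Rk.as_matrix()[:,1]).round(3),Rk.as_matrix()[:,1].round(2),q.round(2),bool(S))
E
```

```text
t 18.00 G [0.4503 0.1858 0.1288] gap 0.0561 F [ 0.5  0.  -0.6] q [ 0.55  0.66  1.53 -0.41  1.53  1.04]
inc 0.2204 0.0522 0.4680 -0.0188 -0.2038 0.4840 dist 208mm ang 95
qend [-0.5   0.73  1.4   0.61  1.66 -0.89]
0.0 [0.45  0.186 0.129] [-0.22 -0.6  -0.77] [ 0.55  0.66  1.53 -0.41  1.53  1.04] True
0.1 [0.464 0.167 0.137] [-0.18 -0.48 -0.86] [ 0.46  0.57  1.59 -0.36  1.41  0.89] True
0.2 [0.477 0.147 0.143] [-0.16 -0.35 -0.92] [ 0.36  0.49  1.64 -0.29  1.3   0.71] True
0.3 [0.491 0.127 0.149] [-0.14 -0.21 -0.97] [ 0.24  0.44  1.67 -0.18  1.22  0.49] True
0.4 [0.505 0.106 0.154] [-0.12 -0.06 -0.99] [ 0.1   0.4   1.69 -0.05  1.17  0.24] True
0.5 [0.52  0.086 0.158] [-0.11  0.1  -0.99] [-0.03  0.4   1.69  0.1   1.17 -0.01] True
0.6 [0.534 0.065 0.161] [-0.11  0.24 -0.96] [-0.16  0.42  1.67  0.24  1.21 -0.26] True
0.7 [0.55  0.045 0.163] [-0.12  0.39 -0.91] [-0.28  0.47  1.63  0.36  1.3  -0.47] True
0.8 [0.565 0.025 0.164] [-0.13  0.52 -0.84] [-0.37  0.54  1.57  0.46  1.4  -0.64] True
0.9 [0.58  0.006 0.164] [-0.15  0.64 -0.75] [-0.45  0.63  1.49  0.54  1.53 -0.78] True
1.0 [ 0.596 -0.013  0.163] [-0.18  0.75 -0.64] [-0.5   0.73  1.4   0.61  1.66 -0.89] True
```

View pics/s12.png

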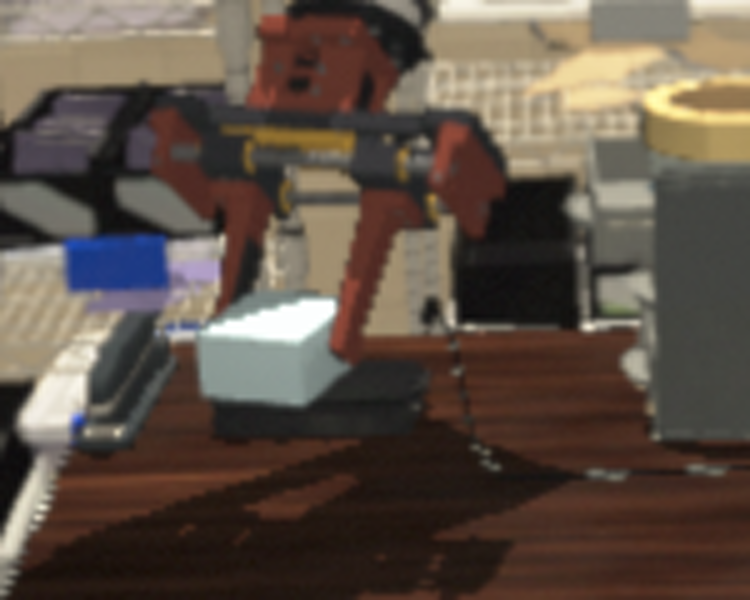

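drive_tool --increments "0.4 0.0184 0.0044 0.039 -0.0016 -0.017 0.0403; 0.4 0.0367 0.0087 0.078 -0.0031 -0.034 0.0807; 0.4 0.0551 0.013 0.117 -0.0047 -0.051 0.121; 0.4 0.0735 0.0174 0.156 -0.0063 -0.0679 0.1613; 0.4 0.0918 0.0218 0.195 -0.0078 -0.0849 0.2017; 0.4 0.1102 0.0261 0.234 -0.0094 -0.1019 0.242; 0.4 0.1286 0.0305 0.273 -0.011 -0.1189 0.2823; 0.4 0.1469 0.0348 0.312 -0.0125 -0.1359 0.3227; 0.4 0.1653 0.0392 0.351 -0.0141 -0.1529 0.363; 0.4 0.1837 0.0435 0.39 -0.0157 -0.1698 0.4033; 0.4 0.202 0.0479 0.429 -0.0172 -0.1868 0.4437; 0.4 0.2204 0.0522 0.468 -0.0188 -0.2038 0.484"

```text
time_s: 19.25
ee_pos: [0.5892, 0.0181, 0.1351]
ee_rot: [-0.706, 1.414, -0.362]
wrist_force: [0.5, 0.2, -1.0]
finger_gap: 0.056
```

```bash
python3 - <<'E'
from plan import *
st()
Rr=cr(40,-1,1);Gr=BAY+[0,0,.048]-ty*.009
inc(Gr+[0,0,.05],Rr)
E
```

```text
t 19.25 G [ 0.5968 -0.0142  0.1628] gap 0.0560 F [ 0.5  0.2 -1. ] q [-0.5   0.73  1.4   0.61  1.67 -0.89]
inc 0.1127 0.0987 -0.0006 -0.0006 0.0004 -0.0015 dist 60mm ang 0
qend [-0.5   0.81  1.42  0.61  1.58 -0.94]
```

drive_tool --increments "0.4 0.03 0.025 0 0 0 0; 0.4 0.06 0.05 0 0 0 0; 0.4 0.09 0.08 0 0 0 0; 0.4 0.1127 0.0987 0 0 0 -0.0015; 0.4 0.1127 0.0987 0 0 0 -0.0015"

```text
time_s: 19.75
ee_pos: [0.5875, 0.0215, 0.0742]
ee_rot: [-0.711, 1.414, -0.363]
wrist_force: [-0.2, 0.1, 0.3]
finger_gap: 0.0564
```

```bash
python3 - <<'E'
from plan import *
s=st();R0=R.from_rotvec(s['ee_rot']).as_matrix()
G=s['ee_pos']-OFF*R0[:,1]
for n in('side','top'):
    p,d=read_camera(n);a=np.ascontiguousarray(p[:,:,::-1]);np.save(n+'c.npy',d)
    if n=='side':crop(a,240,170,400,290,5,'pics/s13.png')
    else: crop(a,230,180,380,300,5,'pics/t13.png')
    C=cloud(n,d).reshape(-1,3);off={'top':np.array([.5517,-.0119,0]),'side':np.array([.5493,-.0166,0])}[n]+.045*tx
    L=C-off;X,Y=L@tx,L@ty;Z=L[:,2]
    col=a.reshape(-1,3).astype(int); br=(col.min(1)>90)&(col.max(1)-col.min(1)<60)
    m=(abs(X)<.045)&(abs(Y)<.04)&(Z>.03)&(Z<.16)&br
    if n=='top':
        # top face
        zt=np.percentile(Z[m],95); k=m&(Z>zt-.006); print('top z',zt)
    else:
        k=m&(Y<np.percentile(Y[m],30)); print('Y front by z',[(round(z,3),np.median(Y[m&(abs(Z-z)<.006)&(abs(X)<.015)]).round(4)) for z in np.arange(.05,.13,.01)])
        print('Zmin/max front',np.percentile(Z[k],[1,99]))
    print(n,'X',np.percentile(X[k],[1,99]).round(4),'Y',np.percentile(Y[k],[1,99]).round(4),k.sum())
E
```

```text
t 19.75 G [ 0.5952 -0.0107  0.102 ] gap 0.0564 F [-0.2  0.1  0.3] q [-0.5   0.81  1.43  0.61  1.58 -0.94]
Y front by z [(np.float64(0.05), np.float64(-0.013)), (np.float64(0.06), np.float64(-0.0133)), (np.float64(0.07), np.float64(-0.0132)), (np.float64(0.08), np.float64(-0.0138)), (np.float64(0.09), np.float64(-0.0137)), (np.float64(0.1), np.float64(-0.0139)), (np.float64(0.11), np.float64(-0.0131)), (np.float64(0.12), np.float64(nan))]
Zmin/max front [0.05490574 0.10972831]
side X [-0.0271  0.027 ] Y [-0.0173 -0.014 ] 144
  return _methods._mean(a, axis=axis, dtype=dtype,
  ret = ret.dtype.type(ret / rcount)
Traceback (most recent call last):
IndexError: index -1 is out of bounds for axis 0 with size 0
```

View pics/s13.png

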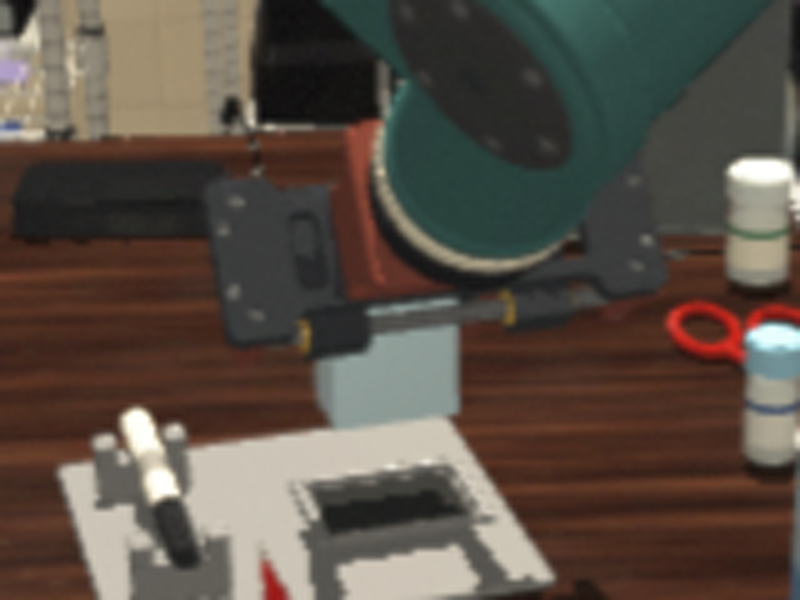

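View pics/t13.png

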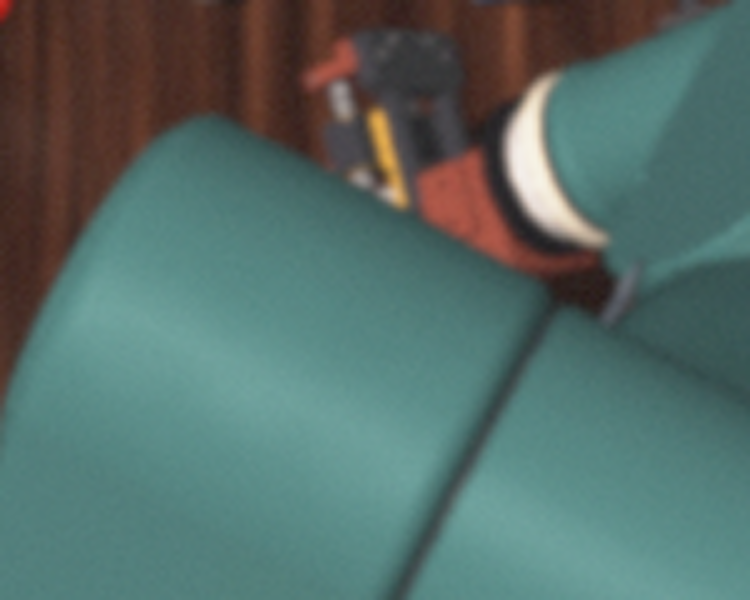

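```bash
python3 - <<'E'
from plan import *
st()
Rr=cr(40,-1,1);Gr=BAY+[0,0,.048]-ty*.0115
inc(Gr+[0,0,.02],Rr);inc(Gr+[0,0,.005],Rr)
E
```

```text
t 19.85 G [ 0.5963 -0.0114  0.1036] gap 0.0561 F [-0.4  0.6  0.2] q [-0.5   0.8   1.42  0.61  1.58 -0.94]
inc 0.0644 0.0423 -0.0009 -0.0003 0.0008 0.0001 dist 31mm ang 0
qend [-0.5   0.85  1.42  0.6   1.55 -0.97]
inc 0.0931 0.0664 -0.0010 -0.0003 0.0008 0.0001 dist 46mm ang 0
qend [-0.5   0.87  1.43  0.6   1.53 -0.98]
```

drive_tool --increments "0.4 0.03 0.02 0 0 0 0; 0.4 0.05 0.033 0 0 0 0; 0.4 0.0644 0.0423 -0.0009 0 0 0; 0.4 0.074 0.05 -0.001 0 0 0; 0.4 0.084 0.058 -0.001 0 0 0; 0.4 0.0931 0.0664 -0.001 0 0 0; 0.4 0.0931 0.0664 -0.001 0 0 0; 0.4 0.0931 0.0664 -0.001 0 0 0"

```text
time_s: 20.65
ee_pos: [0.5893, 0.0172, 0.0303]
ee_rot: [-0.71, 1.411, -0.365]
wrist_force: [0.1, -0.6, -0.7]
finger_gap: 0.0559
```

```bash
python3 - <<'E'
from plan import *
s=st()
n='side'
p,d=read_camera(n);a=np.ascontiguousarray(p[:,:,::-1]);crop(a,240,190,400,310,5,'pics/s14.png')
C=cloud(n,d).reshape(-1,3);off=np.array([.5493,-.0166,0])+.045*tx
L=C-off;X,Y=L@tx,L@ty;Z=L[:,2]
col=a.reshape(-1,3).astype(int); br=(col.min(1)>90)&(col.max(1)-col.min(1)<60)
m=(abs(X)<.04)&(Y<-.005)&(Y>-.023)&(Z>.014)&(Z<.09)&br
print([(round(z,3),np.median(Y[m&(abs(Z-z)<.006)&(abs(X)<.02)]).round(4),np.percentile(X[m&(abs(Z-z)<.006)],[1,99]).round(4)) for z in np.arange(.02,.06,.01)])
E
```

```text
t 20.65 G [ 0.5969 -0.015   0.058 ] gap 0.0559 F [ 0.1 -0.6 -0.7] q [-0.5   0.87  1.43  0.6   1.53 -0.98]
[(np.float64(0.02), np.float64(-0.018), array([-0.027 ,  0.0278])), (np.float64(0.03), np.float64(-0.0178), array([-0.0269,  0.0279])), (np.float64(0.04), np.float64(-0.0178), array([-0.0264,  0.0281])), (np.float64(0.05), np.float64(-0.0177), array([-0.0103,  0.0274]))]
```

View pics/s14.png

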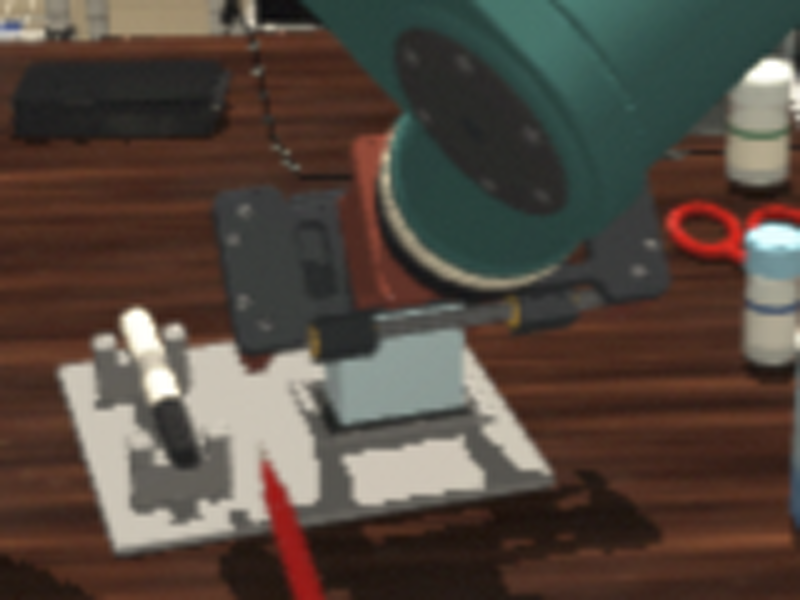

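drive_tool --increments "0.4 0.0029 0.0024 0 0 0 0; 0.4 0.0057 0.0048 0 0 0 0; 0.4 0.0067 0.0056 0 0 0 0; 0.4 0.0067 0.0056 0 0 0 0; 0.4 0.0067 0.0056 0 0 0 0"

```text
time_s: 21.2
ee_pos: [0.5894, 0.0172, 0.0269]
ee_rot: [-0.71, 1.411, -0.365]
wrist_force: [0.4, 0.1, -0.1]
finger_gap: 0.0561
```

drive_tool --increments "0.4 0.0015 0.0012 0 0 0 0; 0.4 0.0029 0.0024 0 0 0 0; 0.4 0.0029 0.0024 0 0 0 0; 0.4 0.0029 0.0024 0 0 0 0"

```text
time_s: 21.6
ee_pos: [0.5895, 0.0171, 0.0262]
ee_rot: [-0.709, 1.411, -0.364]
wrist_force: [-0.2, -1.3, 5.7]
finger_gap: 0.056
```

drive_tool --increments "0.4 -0.0008 -0.0007 0 0 0 0; 0.66 -0.0008 -0.0007 0 0 0 0; 0.72 -0.0008 -0.0007 0 0 0 0; 0.85 -0.0008 -0.0007 0 0 0 0; 0.85 -0.0008 -0.0007 0 0 0 0; 0.85 -0.0008 -0.0007 0 0 0 0; 0.85 -0.0008 -0.0007 0 0 0 0"

```text
time_s: 22.3
ee_pos: [0.5895, 0.0171, 0.0265]
ee_rot: [-0.709, 1.411, -0.364]
wrist_force: [-1.0, -0.0, 0.2]
finger_gap: 0.0741
```

drive_tool --increments "0.85 0 -0.03 0 0 0 0; 0.85 0 -0.08 0 0 0 0; 0.85 0 -0.14 0 0 0 0; 0.85 0 -0.2 0 0 0 0; 0.85 0 -0.26 0 0 0 0; 0.85 0 -0.32 0 0 0 0; 0.85 0 -0.4 0 0 0 0; 0.85 0 -0.4 0 0 0 0"

```text
time_s: 23.1
ee_pos: [0.6199, -0.1064, 0.1319]
ee_rot: [-0.709, 1.406, -0.371]
wrist_force: [0.3, 0.2, 0.9]
finger_gap: 0.0746
```

```bash
python3 look.py 15; python3 - <<'E'
from plan import *
s=sensors.observe();R0=R.from_rotvec(s['ee_rot']);print((R0.inv().apply([-.06,-.12,.12])/.4).round(3))
E
```

```text
t 23.10 G [ 0.6272 -0.1386  0.1598] gap 0.0746 F [0.3 0.2 0.9] q [-0.62  0.83  1.17  0.55  1.82 -0.91]
[-0.065 -0.391 -0.214]
```

View pics/s15.png

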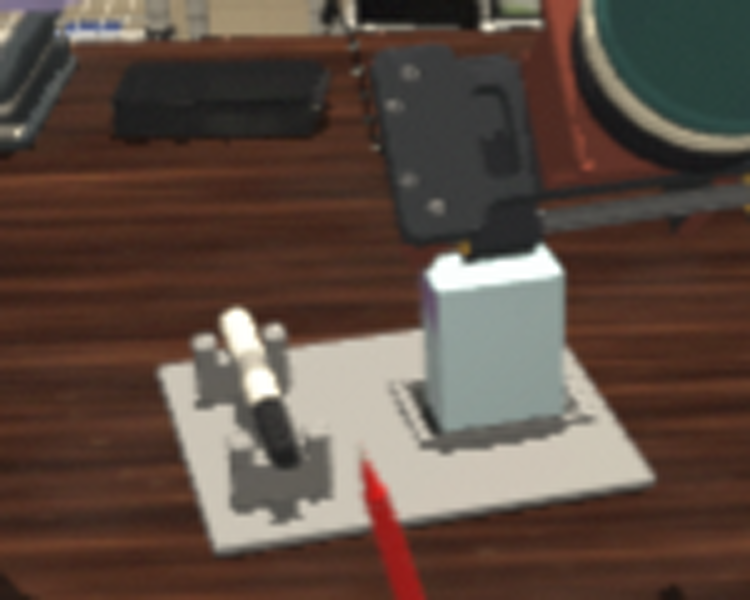

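View pics/t15.png

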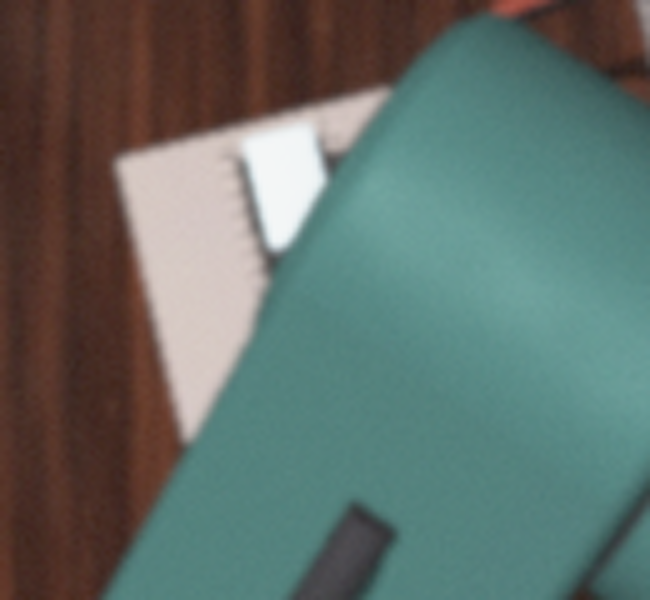

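drive_tool --increments "0.85 -0.02 -0.13 -0.07 0 0 0; 0.85 -0.04 -0.26 -0.14 0 0 0; 0.85 -0.065 -0.391 -0.214 0 0 0; 0.85 -0.065 -0.391 -0.214 0 0 0; 0.85 -0.065 -0.391 -0.214 0 0 0"

```text
time_s: 23.7
ee_pos: [0.5574, -0.2253, 0.2515]
ee_rot: [-0.709, 1.409, -0.37]
wrist_force: [0.6, 0.3, 0.4]
finger_gap: 0.075
```

```bash
python3 look.py 16; python3 - <<'E'
from plan import *
cv2.imwrite('pics/sfull.png',cv2.imread('side_last.png'));cv2.imwrite('pics/tfull.png',cv2.imread('top_last.png'))
# marker level, carton verticality in the side camera's own frame
C=cloud('side',np.load('sd.npy')).reshape(-1,3);o=np.array([.5493,-.0166,0])
L=C-o;X,Y,Z=L@tx,L@ty,L[:,2]
m=(abs(X+.06)<.009)&(Z>.026)&(Z<.05)
for y in np.arange(-.065,.07,.013):
    k=m&(abs(Y-y)<.006)
    if k.sum()>3: print('mk',round(y,3),k.sum(),np.median(X[k]).round(4),np.percentile(Z[k],90).round(4))
print(np.percentile(Y[m],[1,99]))
m=(abs(X-.045)<.035)&(abs(Y)<.03)&(Z>.01)
print('carton zmax',np.percentile(Z[m],99),[(round(z,3),np.percentile(X[m&(abs(Z-z)<.005)]-.045,[2,98]).round(4).tolist(),np.percentile(Y[m&(abs(Z-z)<.005)&(abs(X-.045)<.02)],50).round(4)) for z in np.arange(.015,.075,.01)])
E
```

```text
t 23.70 G [ 0.5648 -0.2575  0.2794] gap 0.0750 F [0.6 0.3 0.4] q [-0.78  0.75  1.03  0.49  2.09 -0.93]
mk -0.065 31 -0.0595 0.037
mk -0.052 24 -0.0601 0.0386
mk -0.039 21 -0.0611 0.0393
mk -0.026 17 -0.0619 0.0391
mk -0.013 16 -0.0607 0.0378
mk -0.0 16 -0.0602 0.0385
mk 0.013 15 -0.0613 0.038
mk 0.026 18 -0.061 0.0382
mk 0.039 15 -0.0602 0.0384
mk 0.052 14 -0.061 0.0385
mk 0.065 7 -0.0587 0.0375
[-0.33907525  1.46602814]
carton zmax 0.07640462143781084 [(np.float64(0.015), [-0.0269, 0.0273], np.float64(-0.0181)), (np.float64(0.025), [-0.0273, 0.027], np.float64(-0.0181)), (np.float64(0.035), [-0.027, 0.0275], np.float64(-0.0181)), (np.float64(0.045), [-0.0271, 0.028], np.float64(-0.0181)), (np.float64(0.055), [-0.0271, 0.0283], np.float64(-0.018)), (np.float64(0.065), [-0.0269, 0.0278], np.float64(-0.0181))]
```

View pics/sfull.png

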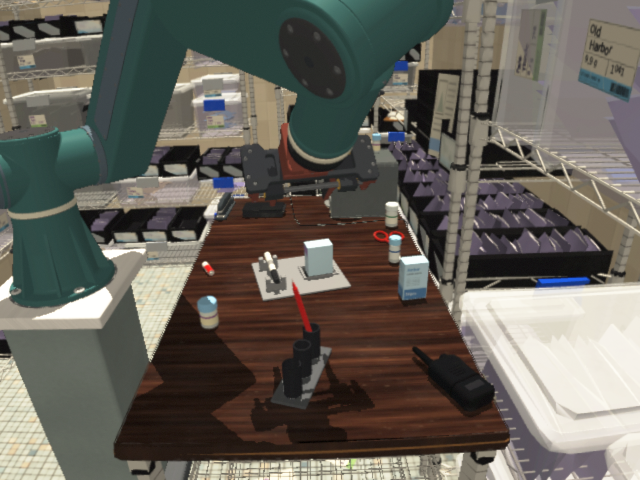

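View pics/tfull.png

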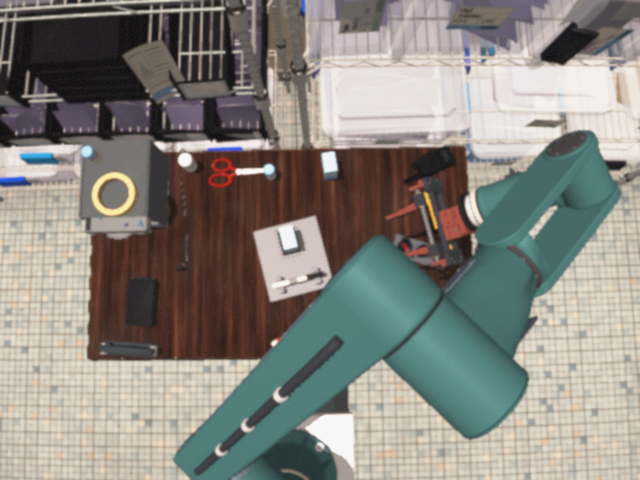

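The marker lies level and straight across both notches. The carton stands upright and centred in the bay, the pen is still in the stand, and the other objects have not moved. The arm is clear of everything, so I'm handing in.

```bash
python3 -c "
from cell import order
print(order.sign_off())"
```

```text
the job is handed in; nothing more can be done
None
```

The job is done and handed in at about 24 s of the 64 s allowed; the sign-off reports no verdict.

- **Marker:** I pulled it from the stand's end tube, turned it level and laid it across both notches of the pen rest. Its top surface measured 37–39 mm above the worktop along its length, so it is level. It runs along the tray's y axis and is within about 2 mm of the notch centre line.
- **Carton:** I gripped it across its 56 mm side, turned it up onto a small end and lowered it until light contact (about 6 N). It stands vertical, about 1 mm off the bay centre. Its top is at about 76 mm against 75 mm expected.
- **Everything else:** the thin pen is still in the stand, and the final pictures show the vials, tall carton and other items in their original places. The gripper is open and well clear.

Three checks disagreed along the way:

- **Fingertips:** both cameras showed them about 24–26 mm behind the reported TCP. I shifted the grasp point to match, and both grasps came out as planned.
- **Cameras:** the two differed by about 4 mm in y. I used the average, which the gripper's own position in the pictures supported.
- **First marker grip:** it closed at 18.6 mm because the jaws were not square to the barrel. I re-gripped it turned by 18°, and it then closed at 14.6 mm.

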